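Stow the punches and shim plates after lock maintenance

TASK

Tidy the lock maintenance shelf: stand every steel punch that is leaning in the rest upright in a cup of the holder, rubber tip up, one to a cup. Stack all the steel shim plates flat and square, one on another, on the rubber pad of the open shim case, lengthwise along it, and only then close its hinged cover and press it down until the catch holds it fully shut. Leave the pipe cap and the bolt puller where they lie, and let go of everything at the end.

Things in the scene. Friction and masses are not known exactly. Their poses are not given: they have to be found in the camera images.
- punch0: Rubber-tipped steel punch 160 mm long, 0.25 kg; may be absent. Origin: centre of its foot end; z runs along it to the rubber tip. Foot to 80 mm: shank 12 mm thick; beyond: 20 mm thick, last 10 mm rubber. Centre of mass 98 mm from the foot. It starts leaning in the rest, 40 degrees from vertical, foot towards the robot, tip up and away; clear all round 85 to 125 mm from the foot.
- punch1: Rubber-tipped steel punch 160 mm long, 0.25 kg; may be absent. Origin: centre of its foot end; z runs along it to the rubber tip. Foot to 80 mm: shank 12 mm thick; beyond: 20 mm thick, last 10 mm rubber. Centre of mass 98 mm from the foot. It starts leaning in the rest, 40 degrees from vertical, foot towards the robot, tip up and away; clear all round 85 to 125 mm from the foot.
- punch2: Rubber-tipped steel punch 160 mm long, 0.25 kg; may be absent. Origin: centre of its foot end; z runs along it to the rubber tip. Foot to 80 mm: shank 12 mm thick; beyond: 20 mm thick, last 10 mm rubber. Centre of mass 98 mm from the foot. It starts leaning in the rest, 40 degrees from vertical, foot towards the robot, tip up and away; clear all round 85 to 125 mm from the foot.
- plate0: Flat dark steel shim plate 100 x 46 x 12 mm with two dark bolt holes, about 0.4 kg, lying on the shelf; may be absent. Origin: centre of the underside; x along its length, y across its 46 mm width, z through its thickness. Either face and either end will do.
- plate1: Flat dark steel shim plate 100 x 46 x 12 mm with two dark bolt holes, about 0.4 kg, lying on the shelf; may be absent. Origin: centre of the underside; x along its length, y across its 46 mm width, z through its thickness. Either face and either end will do.
- plate2: Flat dark steel shim plate 100 x 46 x 12 mm with two dark bolt holes, about 0.4 kg, lying on the shelf; may be absent. Origin: centre of the underside; x along its length, y across its 46 mm width, z through its thickness. Either face and either end will do.
- rest: Fixed rest where the punches start, three places 72 mm apart along its y. White base 128 x 225 x 4 mm, foot lip and pockets 14 mm high towards the robot, crossbar 102 mm up with upright pins to 120 mm height either side of each place. Origin: centre of the underside; x away from the robot. Punch feet are at x = -52, z = 8 mm, the crossbar at x = +50 mm.
- holder: Fixed holder: 6 mm base plate 46 x 200 mm with three round aluminium cups in a row along its y, 70 mm apart. Origin: centre of the underside; x away from the robot. Cups are 72 mm high over the shelf, 20 mm bore, flared to 30 mm at the mouth, floor 11 mm over the shelf.
- cup0 (a point): Centre of the inner floor of cup 0 of the holder, 11 mm over the shelf; the mouth is 61 mm above it. z up. One punch per cup.
- cup1 (a point): Centre of the inner floor of cup 1 of the holder, 11 mm over the shelf; the mouth is 61 mm above it. z up. One punch per cup.
- cup2 (a point): Centre of the inner floor of cup 2 of the holder, 11 mm over the shelf; the mouth is 61 mm above it. z up. One punch per cup.
- case: Fixed grey shim case 180 x 90 mm. Origin: on the shelf, under the pile place; x points to the hinge end (robot's left), y towards the robot, z up. Upright walls bound the pile: hinge wall inner face x = 58 mm, 50 mm high; end wall x = -58; four corner guides at x = +-38 to +-50, inner faces y = +-29, 46 mm high; long sides open between. At x = -82 to -94 a catch post 66 mm high.
- pile (a point): Centre of the top of the case's rubber pad (104 x 42 mm, top 10 mm over the shelf), axes as the case: the plates are piled here, flat, their length along x. Up to three plates (36 mm) fit under the cover.
- hinge (a point): Middle of the cover's hinge axis, fixed to the case at x = 66 mm, 52 mm over the shelf; the axis runs along the case's y.
- cover (a joint): Angle (rad) of the case's aluminium cover: 0 shut and level; about 2 at the start, leaning outward past the hinge; stop at 2.35. A light spring pushes it open (1 to 2 N at the edge). Pressed fully down, a sprung catch snaps over its free edge (in the last 0.08 rad) and holds it at 0 to 0.01; near the free edge that takes 5 to 10 N. Once caught it does not come open lightly.
- cover_tip (a point): Point on the cover's outer (upper) face, mid-width, 110 mm from the hinge: push and press here. Moves with the cover; z: outward normal of that face; x: towards the hinge. Cover 136 mm long, 78 mm wide, 4 mm thick; outer face 56 mm over the shelf when shut; 12 mm skirts along both sides go down outside the corner guides.
- pipe_cap: Bystander: yellow plastic pipe cap, 66 mm wide, 42 mm high, at the back of the shelf. Origin: centre of the underside.
- bolt_puller: Bystander: aluminium bolt puller, T-shaped with two claws, 155 x 110 x 18 mm, lying at the back. Origin: underside, middle of its crossbar.
Not all that is in view belongs to the job. What is shaped like the plate2 but blue, purple or yellow is not meant.

How it is judged:
On the way, in this order (a step that is already met when the one before it is completed fails the run):
1. all the shim plates lie piled on the pad, the cover still open (x of plate0 in the frame of pile between -0.01 and 0.01 m and y of plate0 in the frame of pile between -0.01 and 0.01 m and z of each of plate0, plate1, plate2 in the frame of pile below 0.032 m and angle between the x axis of each of plate0, plate1, plate2 and the x axis of case, either way round below 0.15 rad and angle between the z axis of each of plate0, plate1, plate2 and the z axis of case, either way round below 0.08 rad and linear speed of each of plate0, plate1, plate2 below 0.02 m/s and x of plate1 in the frame of pile between -0.01 and 0.01 m and y of plate1 in the frame of pile between -0.01 and 0.01 m and x of plate2 in the frame of pile between -0.01 and 0.01 m and y of plate2 in the frame of pile between -0.01 and 0.01 m and value of joint cover above 0.8 rad), for 0.2 s.
2. the cover is pressed down into its catch (value of joint cover below 0.02 rad), for 0.3 s.
At the end, for the whole second after the job is handed in: Each punch stands in a cup, tip up, foot within 12 mm of the floor's centre, within 0.2 rad of upright; each plate lies flat in the pile within 10 mm of the pad's centre along and across and 0.15 rad of its length; the cover is held shut (below 0.02 rad) (x of plate0 in the frame of pile between -0.01 and 0.01 m and y of plate0 in the frame of pile between -0.01 and 0.01 m and z of each of plate0, plate1, plate2 in the frame of pile below 0.032 m and angle between the x axis of each of plate0, plate1, plate2 and the x axis of case, either way round below 0.15 rad and angle between the z axis of each of plate0, plate1, plate2 and the z axis of case, either way round below 0.08 rad and linear speed of each of plate0, plate1, plate2 below 0.02 m/s and x of plate1 in the frame of pile between -0.01 and 0.01 m and y of plate1 in the frame of pile between -0.01 and 0.01 m and x of plate2 in the frame of pile between -0.01 and 0.01 m and y of plate2 in the frame of pile between -0.01 and 0.01 m and (distance between punch0 and cup0 below 0.012 m or distance between punch0 and cup1 below 0.012 m or distance between punch0 and cup2 below 0.012 m) and angle between each of punch0, punch1, punch2's own z axis and vertical below 0.2 rad and linear speed of each of punch0, punch1, punch2 below 0.03 m/s and (distance between punch1 and cup0 below 0.012 m or distance between punch1 and cup1 below 0.012 m or distance between punch1 and cup2 below 0.012 m) and (distance between punch2 and cup0 below 0.012 m or distance between punch2 and cup1 below 0.012 m or distance between punch2 and cup2 below 0.012 m) and value of joint cover below 0.02 rad); the robot touches nothing.
It fails at once if a bystander (pipe cap or bolt puller) was shifted more than 30 mm (distance of any of pipe_cap, bolt_puller from where it was at the start of the episode above 0.03 m).
Of punch0, punch1, punch2 only 2 to 3 are there at a start; the rules pass over those that are not, and their reading is None.
Of plate0, plate1, plate2 only 2 to 3 are there at a start; the rules pass over those that are not, and their reading is None.
At some moment in a run one of plate0, plate1, plate2 may be knocked a few centimetres aside while the robot is not near it.
It also fails if it takes over 210 s, if anything falls off the work surface, if the arm or the gripper's body presses on something with over 40 N, if the wrist force passes 120 N, or if a joint passes its speed limit or range.

ROBOT

A 6-joint arm with a two-finger parallel gripper is mounted at the origin on the work surface. World frame = base frame: x ahead of the robot, y to its left, z up, the work surface at z = 0. Lengths are in m, angles in rad, forces in N, time in s.
With the tool pointing down it reaches from about 0.25 to 0.725 m from the base axis. Payload 4 kg.
Tool frame: the origin (TCP) lies at the very end of the fingers, on their centre line; the grasp point (between the pads) lies 19 mm behind it; z points along the fingers, y is the line along which they close (so a half turn about z gives the same grasp; the last joint's range is limited). The gripper opens to 85 mm and grips with 20 to 120 N. Pads are 22 mm wide; open, the fingers measure 114 mm over their backs; the gripper's body (76 mm by 85 mm) begins 54 mm behind the grasp point. The pads swing forward as they close: fully open they stand 13 mm farther back than shut.
Start: joints at [-1.256, 0.241, 0.005, 1.335, 0, 1.571], TCP at [0.155, -0.475, 0.231] pointing down, gripper open.
Joint ranges: [-2.72, 2.72], [-1.05, 1.87], [-1.09, 1.28], [-1.99, 2.15], [-1.42, 1.44], [-3.14, 3.14]. Speed limits (rad/s): [2.79, 2.79, 3.14, 3.14, 3.14, 3.14].

INTERFACE

Orientations are given as a unit quaternion [x, y, z, w].
In Python, from workcell import * gives the robot as it stands. The module is installed in compiled form; this text tells all that it offers.
- The arm moves only by the tool send_rows, never from a script. Its argument "steps" is text: rows parted by semicolons, each of 7 numbers parted by spaces: the opening, from -1 (shut) to 1 (fully open), then the shift along the world's x, y, z in m, then the turn, a rotation vector about the world's x, y, z in rad. A call has exactly 5 rows; each row shifts and turns the commanded pose from where the row before left it; what a row does not reach is not made up. A row lasts 1/12 s, in which the tool goes at most 41.7 mm and 7.16 degrees, less where a joint would pass 70% of its speed; a pose out of reach is approached as far as the arm can. A call is refused whole if a number of a shift passes 0.0417 or a number of a turn 0.125, either way. A call with a gripper value outside its range is refused whole. The fingers move at their own pace and stop on an object; the grip force is fixed at half the most. Time passes only in rows, so rows that do not move let the fingers close, or fill a call up. It gives the time, the measured TCP pose, the force, the opening and the grip force at its end, in the units of the state.
- get_obs(): the state, without advancing time (a new reading comes with each control period).
- camera(name): name is "side" or "top" or "wrist"; returns a dict with "frame" (480x640x3 uint8, red, green, blue), "range_z" (480x640 float32, m along the optical axis (not along the pixel's ray), 0 where there is no reading), "camera_matrix" (3x3 intrinsics, pixels), "extrinsics" (4x4, takes a point from world to camera coordinates); the wrist camera has in their place "T_tool_cam" (4x4, takes a point from camera to tool coordinates, whose origin is the TCP and whose axes are the flange's). Camera axes: x right, y down, z forward; pixel columns grow to the right and rows downward; lengths in m; the calibration is good to about 2 mm. A picture is of the moment at which its call begins: read the wrist's pose just before it.
- job_done(): hands the job in; it is judged then, once.
The state is a dict: "clock": time; "joint_pos": joint angles; "joint_vel": joint speeds; "tau": joint torques, N m; "eef_pos": TCP position; "tool_rot": TCP orientation; "ft_force": force on the tool from outside, world axes, zero at the start; "ft_torque": the same for the moment, N m; "grip_width": finger opening in m; "grasp_force": force on a finger pad.
Only numpy, scipy, OpenCV 4.12 (cv2) and the standard library are available. Lean on these libraries where they do the work, as an engineer would, in place of code of your own. Each camera call takes 0.05 s, during which the arm holds its last target. There are 200 camera calls.

## Working session

There is one attempt and no reset: what is moved stays moved. The work goes in short steps, Python scripts to look and compute and a tool call to move; the robot and the scene stay as the last step left them, time stands still between calls to the robot, and variables do not carry over. Pictures are saved under pics/ and viewed, at most 14 in all, crops included, and the job is handed in when it is done.

Besides the shell and the picture viewer there is one more tool, called after ">>>" in YAML: its name, and indented under it one key for each argument. send_rows: Moves the arm, as the interface text tells. Its arguments: {"type":"object","properties":{"steps":{"type":"string"}},"required":["steps"]}

```bash
mkdir -p pics; cat > h.py <<'E'
from workcell import *
import numpy as np, cv2
from scipy.spatial.transform import Rotation as R
def cam(n):
    o=get_obs(); c=camera(n); K=c["camera_matrix"]
    if n=="wrist":
        T=np.eye(4); T[:3,:3]=R.from_quat(o["tool_rot"]).as_matrix(); T[:3,3]=o["eef_pos"]; c2w=T@c["T_tool_cam"]
    else: c2w=np.linalg.inv(c["extrinsics"])
    return c["frame"],c["range_z"],K,c2w
def ray(K,M,u,v):
    d=M[:3,:3]@np.linalg.inv(K)@np.array([u,v,1.]); return M[:3,3],d
def onz(K,M,u,v,z):
    o,d=ray(K,M,u,v); return o+d*(z-o[2])/d[2]
def cloud(D,K,M):
    v,u=np.mgrid[:D.shape[0],:D.shape[1]]; p=np.stack([(u-K[0,2])/K[0,0]*D,(v-K[1,2])/K[1,1]*D,D],-1)
    return p@M[:3,:3].T+M[:3,3]
E
cat > a.py <<'E'
from h import *
for n in("top","side","wrist"):
    f,D,K,M=cam(n); cv2.imwrite(f"pics/{n}0.png",f[:,:,::-1]); np.savez(f"{n}0.npz",f=f,D=D,K=K,M=M); print(n,K[0,0],M.round(3).tolist())
print(get_obs())
E
python3 a.py
```

```text
top 591.1090326352503 [[0.026, -0.998, 0.057, 0.423], [-1.0, -0.026, -0.011, -0.022], [0.013, -0.057, -0.998, 1.432], [0.0, 0.0, 0.0, 1.0]]
side 512.2212536088971 [[-0.929, -0.228, 0.292, 0.124], [-0.37, 0.605, -0.705, 0.867], [-0.016, -0.763, -0.646, 0.92], [0.0, 0.0, 0.0, 1.0]]
wrist 380.59316128649147 [[0.309, -0.915, -0.26, 0.221], [-0.951, -0.298, -0.082, -0.454], [-0.003, 0.272, -0.962, 0.373], [0.0, 0.0, 0.0, 1.0]]
{'clock': 0.15, 'joint_pos': array([-1.25596125e+00,  2.41251317e-01,  4.01706272e-03,  1.33520036e+00,
       -1.31946144e-06,  1.57082683e+00]), 'joint_vel': array([ 0.00146932, -0.00308566,  0.00340615,  0.00011847,  0.00103111,
       -0.00130828]), 'tau': array([-3.94388790e-04, -3.72634614e+01,  2.52638519e+01,  1.23713285e-02,
       -5.74094747e-05, -4.67744499e-06]), 'eef_pos': array([ 0.15467844, -0.47496018,  0.23060543]), 'tool_rot': array([ 9.87637484e-01,  1.56753084e-01, -1.29079526e-04, -8.08909511e-04]), 'ft_force': array([-0.36839547,  0.88145874, -0.03798942]), 'ft_torque': array([-0.01856166, -0.01942725, -0.02585344]), 'grasp_force': 0.0, 'grip_width': 0.08544704852410026}
```

View pics/top0.png

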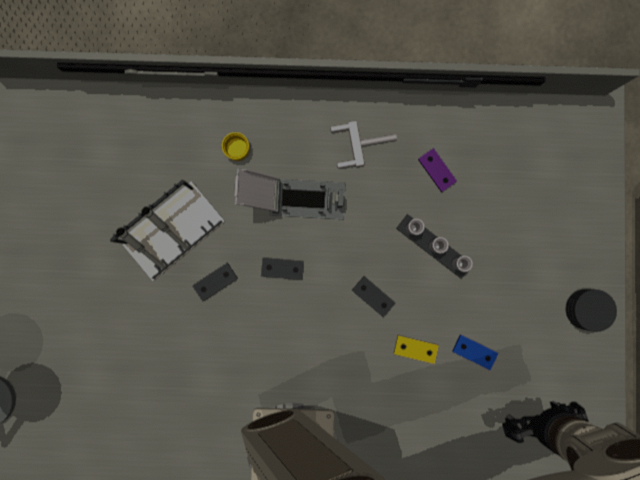

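View pics/side0.png

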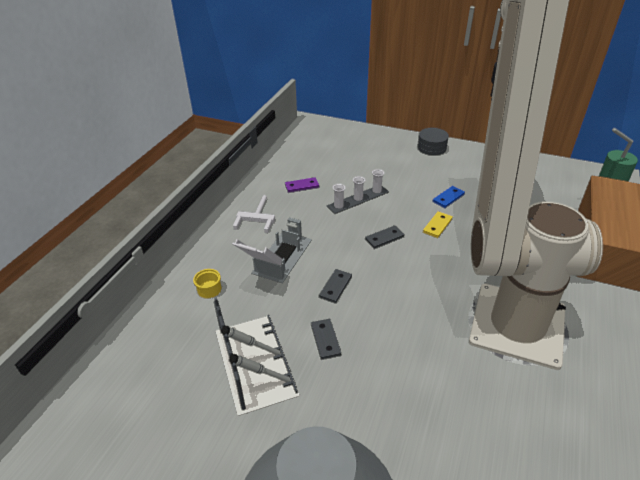

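```bash
cat > b.py <<'E'
from h import *
L={n:np.load(n+"0.npz") for n in("top","side")}
P={n:cloud(L[n]["D"],L[n]["K"],L[n]["M"]) for n in L}
rect={}
for n in L:
    f=L[n]["f"];K=L[n]["K"];M=L[n]["M"];X=P[n]
    # surface height check
    for b in [(.45,.2),(.3,0.),(.3,.3)]:
        m=(np.abs(X[...,0]-b[0])<.03)&(np.abs(X[...,1]-b[1])<.03); print(n,"z near",b,np.median(X[m][:,2]).round(4),m.sum())
    hsv=cv2.cvtColor(f,cv2.COLOR_RGB2HSV)
    m=((hsv[...,2]<75)&(X[...,0]>.15)&(X[...,0]<.6)&(np.abs(X[...,1])<.4)&(np.abs(X[...,2]-.012)<.012)).astype(np.uint8)
    m=cv2.morphologyEx(m,cv2.MORPH_CLOSE,np.ones((7,7)))
    for c in cv2.findContours(m,cv2.RETR_EXTERNAL,cv2.CHAIN_APPROX_NONE)[0]:
        if cv2.contourArea(c)<250: continue
        q=np.array([onz(K,M,u,v,.012)[:2] for u,v in c[:,0]],np.float32)
        mm=np.zeros(m.shape,np.uint8); cv2.drawContours(mm,[c],-1,1,-1); mm=cv2.erode(mm,np.ones((3,3)))
        (cx,cy),(w,h),a=cv2.minAreaRect(q*1000)
        if w<h: a+=90
        print(n,"dark",np.round([cx,cy,w,h],1),"long axis deg",round((a+90)%180-90,1),"z",np.median(X[mm>0][:,2]).round(4))
X=P["top"];m=(X[...,2]>.05)&(X[...,2]<.15)&(X[...,0]>.3)
for n in L:
    X=P[n]; m=((X[...,2]>.058)&(X[...,2]<.085)&(X[...,0]>.3)&(X[...,0]<.6)&(X[...,1]<-.12)&(X[...,1]>-.4)).astype(np.uint8)
    N,lab,st,_=cv2.connectedComponentsWithStats(m)
    for i in range(1,N):
        if st[i,4]>40:
            p=X[lab==i]; r,_=cv2.minEnclosingCircle((p[p[:,2]>.066][:,:2]*1000).astype(np.float32)); print(n,"cup",np.round(r,1),_,np.percentile(p[:,2],95).round(4),len(p))
# rest white base
for n in L:
    f=L[n]["f"];X=P[n];K=L[n]["K"];M=L[n]["M"]
    hsv=cv2.cvtColor(f,cv2.COLOR_RGB2HSV)
    m=(X[...,0]>.3)&(X[...,0]<.6)&(X[...,1]>.15)&(X[...,1]<.42)&(X[...,2]<.02)&(hsv[...,2]>150)
    print(n,"white z",np.median(X[m][:,2]),m.sum(),cv2.minAreaRect((X[m][:,:2]*1000).astype(np.float32)))
    m=(X[...,0]>.3)&(X[...,0]<.65)&(X[...,1]>.15)&(X[...,1]<.45)&(X[...,2]>.095)&(X[...,2]<.3)
    print("high",cv2.minAreaRect((X[m][:,:2]*1000).astype(np.float32)),X[m][:,2].max())
im=cv2.hconcat([cv2.resize(L["top"]["f"][170:290,100:260],None,fx=2.5,fy=2.5,interpolation=2),cv2.resize(L["side"]["f"][290:420,200:350],(400,300))])
im2=cv2.hconcat([cv2.resize(L["top"]["f"][150:240,220:364],(400,250)),cv2.resize(L["side"]["f"][200:294,220:370],(400,250))])
cv2.imwrite("pics/c0.png",cv2.vconcat([im,im2])[:,:,::-1])
E
python3 b.py
```

```text
top z near (0.45, 0.2) 0.0003 610
top z near (0.3, 0.0) -0.0001 623
top z near (0.3, 0.3) 0.0 632
top dark [ 368.9 -184.2  101.7   46.8] long axis deg 50.9 z 0.0118
top dark [393.2 195.3  49.  102.6] long axis deg -55.5 z 0.0121
top dark [429.6  35.8 101.1  48.1] long axis deg 86.3 z 0.0119
top dark [477.  271.9  32.6 211.3] long axis deg -47.9 z 0.0124
top dark [ 493.4 -327.5  198.9   46.6] long axis deg 53.6 z 0.0075
top dark [575.5  -1.5  55.8 226.6] long axis deg -84.9 z 0.006
side z near (0.45, 0.2) 0.002 566
side z near (0.3, 0.0) 0.0018 444
side z near (0.3, 0.3) 0.0017 759
top cup [ 535.7 -273.7] 18.522682189941406 0.0755 145
top cup [ 493.8 -330. ] 18.555002212524414 0.0761 142
top cup [ 452.9 -386. ] 18.19512367248535 0.0751 123
side cup [ 453.1 -383.8] 19.71780776977539 0.0757 89
side cup [ 491.  -329.1] 21.128408432006836 0.0763 99
side cup [ 535.5 -271.9] 19.643651962280273 0.0763 104
top white z nan 0 ((0.0, 0.0), (0.0, 0.0), 0.0)
high ((538.5171508789062, 326.3366394042969), (50.86935043334961, 212.0318145751953), 40.86033248901367) 0.14033916955897485
side white z 0.0024558378713674944 11574 ((450.00042724609375, 284.99041748046875), (299.89984130859375, 269.9105224609375), 0.007864877581596375)
high ((535.3582153320312, 328.7774963378906), (49.414669036865234, 212.6631317138672), 41.69764709472656) 0.1382743947984585
  return _methods._mean(a, axis=axis, dtype=dtype,
  ret = ret.dtype.type(ret / rcount)
```

View pics/c0.png

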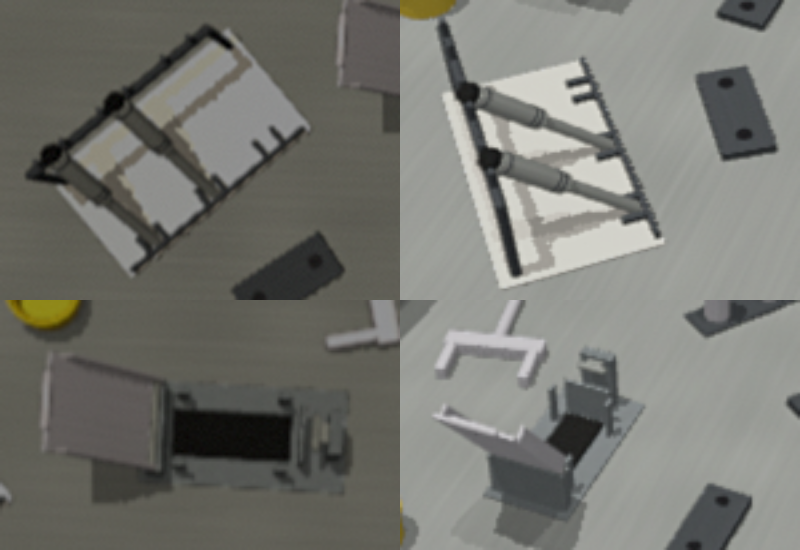

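```bash
cat > c.py <<'E'
from h import *
L={n:np.load(n+"0.npz") for n in("top","side")}
for n in L:
    f=L[n]["f"];K=L[n]["K"];M=L[n]["M"];X=cloud(L[n]["D"],K,M)
    v=cv2.cvtColor(f,cv2.COLOR_RGB2HSV)[...,2]
    m=((v<35)&(np.abs(X[...,0]-.575)<.08)&(np.abs(X[...,1])<.12)).astype(np.uint8)
    for c in cv2.findContours(m,cv2.RETR_EXTERNAL,cv2.CHAIN_APPROX_NONE)[0]:
        if cv2.contourArea(c)>150:
            q=np.array([onz(K,M,a,b,.010)[:2] for a,b in c[:,0]],np.float32)
            mm=np.zeros(m.shape,np.uint8);cv2.drawContours(mm,[c],-1,1,-1)
            print(n,"pad",cv2.minAreaRect(q*1000),np.median(X[mm>0][:,2]))
    # case parts above 35mm
    m=(np.abs(X[...,0]-.575)<.08)&(np.abs(X[...,1])<.17)&(X[...,2]>.04)
    N,lab,st,ce=cv2.connectedComponentsWithStats(m.astype(np.uint8))
    for i in range(1,N):
        if st[i,4]>8: p=X[lab==i]; print(n,"part",p.mean(0).round(4),p.min(0).round(3),p.max(0).round(3),len(p))
    # punches: gray points, z .02-.14 over rest
    hv=cv2.cvtColor(f,cv2.COLOR_RGB2HSV)[...,2]
    m=(X[...,0]>.38)&(X[...,0]<.6)&(X[...,1]>.18)&(X[...,1]<.44)&(X[...,2]>.04)&(X[...,2]<.097)
    N,lab,st,ce=cv2.connectedComponentsWithStats(m.astype(np.uint8))
    for i in range(1,N):
        if st[i,4]>40:
            p=X[lab==i]; c0=p.mean(0); d=np.linalg.svd(p-c0)[2][0]; d*=np.sign(d[2]); print(n,"punch",c0.round(4),d.round(3),"tilt",np.degrees(np.arccos(d[2])).round(1),"yaw",np.degrees(np.arctan2(d[1],d[0])).round(1),len(p),p[:,2].max())
E
python3 c.py
```

```text
top pad ((599.7694091796875, -9.036457061767578), (102.21027374267578, 39.687496185302734), 88.82168579101562) 0.009720162251114606
top part [0.605  0.0941 0.1069] [0.563 0.047 0.044] [0.644 0.139 0.168] 1575
top part [0.6336 0.0341 0.0446] [0.631 0.029 0.041] [0.636 0.038 0.049] 10
top part [ 0.6017 -0.0696  0.0463] [ 0.574 -0.071  0.04 ] [ 0.623 -0.067  0.052] 35
top part [ 0.5983 -0.0914  0.0635] [ 0.58  -0.103  0.045] [ 0.615 -0.077  0.074] 149
top part [0.5711 0.0339 0.0445] [0.57  0.029 0.041] [0.573 0.039 0.049] 9
top part [ 0.5679 -0.0531  0.046 ] [ 0.567 -0.058  0.041] [ 0.569 -0.048  0.053] 10
top punch [0.5119 0.3016 0.0732] [0.461 0.398 0.793] tilt 37.5 yaw 40.8 158 0.09681095368113701
top punch [0.4648 0.3554 0.0737] [0.462 0.39  0.797] tilt 37.2 yaw 40.1 159 0.09667893665324212
side part [ 0.5944 -0.0897  0.0599] [ 0.578 -0.103  0.04 ] [ 0.615 -0.074  0.072] 152
side part [ 0.5916 -0.0642  0.0457] [ 0.565 -0.075  0.04 ] [ 0.625 -0.042  0.051] 66
side part [ 0.6286 -0.0511  0.046 ] [ 0.626 -0.057  0.04 ] [ 0.632 -0.045  0.051] 10
side part [0.5932 0.0943 0.1029] [0.561 0.028 0.04 ] [0.643 0.142 0.168] 598
side punch [0.5074 0.3082 0.0726] [0.435 0.482 0.76 ] tilt 40.5 yaw 47.9 192 0.09655438976468955
side punch [0.4594 0.3615 0.0726] [0.432 0.47  0.769] tilt 39.7 yaw 47.4 206 0.09699589462332758
side punch [0.4804 0.4182 0.0685] [ 0.001 -0.001  1.   ] tilt 0.1 yaw -59.0 94 0.09586686228348396
```

>>> send_rows:
  steps: "1 .0214 .0291 -.003 0 0 .0576;1 .0214 .0291 -.003 0 0 .0576;1 .0214 .0291 -.003 0 0 .0576;1 .0214 .0291 -.003 0 0 .0576;1 .0214 .0291 -.003 0 0 .0576"

```text
clock: 0.57
eef_pos: [0.2622, -0.3284, 0.2159]
tool_rot: [0.955, 0.298, -0.0, -0.0]
ft_force: [0.5, 0.6, 0.5]
grip_width: 0.0856
grasp_force: 0.0
```

>>> send_rows:
  steps: "1 .0214 .0291 -.003 0 0 .0576;1 .0214 .0291 -.003 0 0 .0576;1 .0214 .0291 -.003 0 0 .0576;1 .0214 .0291 -.003 0 0 .0576;1 .0214 .0291 -.003 0 0 .0576"

```text
clock: 0.98
eef_pos: [0.3694, -0.1828, 0.2011]
tool_rot: [0.902, 0.432, 0.0, 0.0]
ft_force: [0.9, 0.2, -0.5]
grip_width: 0.0858
grasp_force: 0.0
```

>>> send_rows:
  steps: "1 0 0 0 0 0 0;1 0 0 0 0 0 0;1 0 0 0 0 0 0;1 0 0 0 0 0 0;1 0 0 0 0 0 0"

```text
clock: 1.4
eef_pos: [0.3682, -0.1854, 0.2014]
tool_rot: [0.903, 0.43, -0.0, 0.0]
ft_force: [-0.6, 0.1, 0.3]
grip_width: 0.0853
grasp_force: 0.0
```

```bash
cat > d.py <<'E'
# refresh: plates from top, side & wrist
import sys
from h import *
o=get_obs(); print("t",round(o["clock"],2),"q",o["joint_pos"].round(2),"p",o["eef_pos"].round(4),"toolx",np.degrees(np.arctan2(*R.from_quat(o["tool_rot"]).as_matrix()[[1,0],0])).round(1),"z",R.from_quat(o["tool_rot"]).as_matrix()[:,2].round(3))
for n in sys.argv[1:]:
    f,D,K,M=cam(n); X=cloud(D,K,M); hs=cv2.cvtColor(f,cv2.COLOR_RGB2HSV)
    cv2.imwrite(f"pics/{n}_{o['clock']:.1f}.png",f[:,:,::-1])
    m=((hs[...,2]<(100 if n!="top" else 75))&(hs[...,1]<110)&(X[...,0]>.15)&(X[...,0]<.66)&(np.abs(X[...,1])<.4)&(X[...,2]>.004)&(X[...,2]<.055)).astype(np.uint8)
    m=cv2.morphologyEx(m,cv2.MORPH_CLOSE,np.ones((7,7)))
    for c in cv2.findContours(m,cv2.RETR_EXTERNAL,cv2.CHAIN_APPROX_NONE)[0]:
        if cv2.contourArea(c)<250: continue
        mm=np.zeros(m.shape,np.uint8); cv2.drawContours(mm,[c],-1,1,-1); mm=cv2.erode(mm,np.ones((3,3)))
        z=np.percentile(X[mm>0][:,2],70)
        q=np.array([onz(K,M,u,v,z)[:2] for u,v in c[:,0]],np.float32)
        (cx,cy),(w,h),a=cv2.minAreaRect(q*1000)
        if w<h: a+=90
        if max(w,h)<130: print(n,"plate",np.round([cx,cy,w,h],1),"yaw",round(a%180,1),"z",z.round(4),"px",c[:,0].mean(0).round())
E
python3 d.py wrist side
```

```text
t 1.4 q [-0.47  0.08 -0.26  1.22 -0.    1.79] p [ 0.3682 -0.1854  0.2014] toolx 50.9 z [-0. -0. -1.]
wrist plate [ 538.9 -278.6   17.1   13.9] yaw 22.7 z 0.0496 px [569. 175.]
wrist plate [ 368.4 -184.1   99.2   45.5] yaw 50.8 z 0.0126 px [319. 207.]
side plate [390.9 202.2  46.4 105.2] yaw 125.3 z 0.0148 px [326. 339.]
side plate [426.3  42.4 105.6  48.3] yaw 86.3 z 0.0148 px [335. 286.]
side plate [ 364.5 -177.6  104.9   54.2] yaw 51.6 z 0.0152 px [385. 236.]
```

>>> send_rows:
  steps: "1 0 0 -.038 0 0 0;1 0 0 -.038 0 0 0;1 0 0 -.038 0 0 0;1 0 0 -.038 0 0 0;1 0 0 -.03 0 0 0"

```text
clock: 1.92
eef_pos: [0.3675, -0.1847, 0.0172]
tool_rot: [0.903, 0.43, -0.0, -0.0]
ft_force: [-0.1, 0.2, -0.0]
grip_width: 0.0852
grasp_force: 0.0
```

>>> send_rows:
  steps: "1 0 0 -.009 0 0 0;1 0 0 -.008 0 0 0;1 0 0 -.001 0 0 0;-1 0 0 0 0 0 0;-1 0 0 0 0 0 0"

```text
clock: 2.33
eef_pos: [0.3698, -0.1852, 0.0023]
tool_rot: [0.903, 0.431, 0.001, 0.001]
ft_force: [0.4, 0.5, 0.9]
grip_width: 0.0641
grasp_force: 0.0
```

>>> send_rows:
  steps: "-1 0 0 0 0 0 0;-1 0 0 0 0 0 0;-1 0 0 0 0 0 0;-1 0 0 0 0 0 0;-1 0 0 0 0 0 0"

```text
clock: 2.75
eef_pos: [0.3694, -0.1846, 0.0028]
tool_rot: [0.902, 0.431, 0.001, 0.001]
ft_force: [-2.2, 1.1, 6.6]
grip_width: 0.0442
grasp_force: 60.7
```

>>> send_rows:
  steps: "-1 0 0 .02 0 0 0;-1 0 0 .035 0 0 0;-1 0 0 .04 0 0 0;-1 .0288 .022 .035 0 0 .082;-1 .0288 .022 0 0 0 .082"

```text
clock: 3.17
eef_pos: [0.4245, -0.1463, 0.1319]
tool_rot: [0.864, 0.503, 0.003, 0.005]
ft_force: [1.9, -1.4, -4.0]
grip_width: 0.0441
grasp_force: 64.3
```

>>> send_rows:
  steps: "-1 .0288 .022 0 0 0 .082;-1 .0288 .022 0 0 0 .082;-1 .0288 .022 0 0 0 .082;-1 .0288 .022 0 0 0 .082;-1 .0288 .022 0 0 0 .082"

```text
clock: 3.58
eef_pos: [0.566, -0.0328, 0.1252]
tool_rot: [0.742, 0.67, -0.0, -0.0]
ft_force: [0.3, -0.4, -4.5]
grip_width: 0.0435
grasp_force: 64.2
```

>>> send_rows:
  steps: "-1 .029 .022 0 0 0 .082;-1 0 0 0 0 0 0;-1 0 0 0 0 0 0;-1 0 0 0 0 0 0;-1 0 0 0 0 0 0"

```text
clock: 4.0
eef_pos: [0.5931, -0.0128, 0.1249]
tool_rot: [0.716, 0.698, -0.001, -0.001]
ft_force: [-0.1, -0.3, -4.1]
grip_width: 0.0438
grasp_force: 64.3
```

```bash
python3 d.py wrist
```

```text
t 4.0 q [-0.02  0.49  0.08  1.17 -0.    1.57] p [ 0.5931 -0.0128  0.1249] toolx 88.6 z [-0.002 -0.    -1.   ]
wrist plate [608.5  33.7  25.6  55.7] yaw 178.5 z 0.0104 px [343. 164.]
wrist plate [432.6  36.3  98.6  50. ] yaw 86.1 z 0.0126 px [ 74. 161.]
```

```bash
ls pics
```

```text
c0.png
side0.png
side_1.4.png
top0.png
wrist0.png
wrist_1.4.png
wrist_4.0.png
```

>>> send_rows:
  steps: "-1 .007 .004 0 0 0 0;-1 0 0 -.035 0 0 0;-1 0 0 -.03 0 0 0;-1 0 0 -.02 0 0 0;-1 0 0 0 0 0 0"

```text
clock: 4.47
eef_pos: [0.5972, -0.0086, 0.0354]
tool_rot: [0.716, 0.698, -0.003, -0.003]
ft_force: [-0.9, -0.6, -4.5]
grip_width: 0.0443
grasp_force: 64.2
```

```bash
python3 d.py wrist; cp pics/wrist_4.4.png pics/w.png || ls pics
```

```text
t 4.47 q [-0.01  0.58 -0.01  0.99  0.    1.58] p [ 0.5972 -0.0086  0.0354] toolx 88.6 z [-0.01  0.   -1.  ]
wrist plate [597.6  -4.2 101.6  76.6] yaw 88.6 z 0.0448 px [328. 287.]
wrist plate [456.4  16.9  68.3  11.3] yaw 75.6 z 0.0105 px [  6. 233.]
c0.png
side0.png
side_1.4.png
top0.png
wrist0.png
wrist_1.4.png
wrist_4.0.png
wrist_4.5.pngcp: cannot stat 'pics/wrist_4.4.png': No such file or directory
```

>>> send_rows:
  steps: "-1 .002 0 -.012 0 0 0;-1 0 0 -.008 0 0 0;-1 0 0 -.003 0 0 0;-1 0 0 0 0 0 0;-1 0 0 0 0 0 0"

```text
clock: 4.93
eef_pos: [0.6041, -0.0082, 0.0178]
tool_rot: [0.716, 0.699, 0.0, 0.0]
ft_force: [-0.3, 0.5, -5.0]
grip_width: 0.0439
grasp_force: 64.2
```

>>> send_rows:
  steps: "-1 -.003 -.001 -.003 0 0 0;-1 0 0 -.002 0 0 0;-1 0 0 0 0 0 0;-1 0 0 0 0 0 0;-1 0 0 0 0 0 0"

```text
clock: 5.35
eef_pos: [0.6005, -0.0094, 0.0129]
tool_rot: [0.716, 0.699, 0.0, 0.0]
ft_force: [-3.4, -0.1, 1.2]
grip_width: 0.0439
grasp_force: 64.9
```

>>> send_rows:
  steps: ".4 0 0 0 0 0 0;.6 0 0 0 0 0 0;.8 0 0 0 0 0 0;1 0 0 .02 0 0 0;1 0 0 .035 0 0 0"

```text
clock: 5.77
eef_pos: [0.5969, -0.0091, 0.0635]
tool_rot: [0.715, 0.699, -0.003, -0.003]
ft_force: [-0.3, -0.8, -0.5]
grip_width: 0.0855
grasp_force: 0.0
```

>>> send_rows:
  steps: "1 0 0 .04 0 0 0;1 -.034 .009 .03 0 0 -.008;1 -.034 .009 .03 0 0 -.008;1 -.034 .009 0 0 0 -.008;1 -.034 .009 0 0 0 -.008"

```text
clock: 6.18
eef_pos: [0.472, 0.0254, 0.1638]
tool_rot: [0.727, 0.687, 0.002, 0.002]
ft_force: [-1.0, 1.2, 0.6]
grip_width: 0.0853
grasp_force: 0.0
```

>>> send_rows:
  steps: "1 -.034 .009 0 0 0 -.008;1 0 0 0 0 0 0;1 0 0 0 0 0 0;1 0 0 0 0 0 0;1 0 0 0 0 0 0"

```text
clock: 6.6
eef_pos: [0.4389, 0.034, 0.1619]
tool_rot: [0.729, 0.684, 0.001, 0.001]
ft_force: [1.3, 0.4, -0.5]
grip_width: 0.0856
grasp_force: 0.0
```

```bash
python3 d.py wrist top side
```

```text
t 6.6 q [ 0.08  0.17 -0.28  1.13 -0.    1.71] p [0.4389 0.034  0.1619] toolx 86.3 z [ 0.002  0.    -1.   ]
wrist plate [429.1  36.8  99.6  45.8] yaw 86.2 z 0.0125 px [306. 215.]
wrist plate [405.4 180.2  46.7  62.1] yaw 124.9 z 0.0126 px [255.  25.]
top plate [394.2 195.4  47.4 101.5] yaw 124.8 z 0.0134 px [215. 281.]
side plate [390.6 201.7  46.6 105.2] yaw 124.7 z 0.0147 px [325. 339.]
```

>>> send_rows:
  steps: "1 -.0095 .002 -.03 0 0 0;1 0 0 -.038 0 0 0;1 0 0 -.038 0 0 0;1 0 0 -.03 0 0 0;1 0 0 0 0 0 0"

```text
clock: 7.17
eef_pos: [0.423, 0.0354, 0.0202]
tool_rot: [0.729, 0.684, -0.004, -0.004]
ft_force: [-1.1, 0.8, 0.1]
grip_width: 0.0851
grasp_force: 0.0
```

>>> send_rows:
  steps: "1 0 0 -.015 0 0 0;1 0 0 -.009 0 0 0;1 0 0 0 0 0 0;1 0 0 0 0 0 0;1 0 0 0 0 0 0"

```text
clock: 7.58
eef_pos: [0.4288, 0.036, 0.0025]
tool_rot: [0.729, 0.684, 0.001, 0.001]
ft_force: [-0.7, -0.2, 0.6]
grip_width: 0.0854
grasp_force: 0.0
```

>>> send_rows:
  steps: "-1 0 0 0 0 0 0;-1 0 0 0 0 0 0;-1 0 0 0 0 0 0;-1 0 0 0 0 0 0;-1 0 0 0 0 0 0"

```text
clock: 8.0
eef_pos: [0.4285, 0.036, 0.0025]
tool_rot: [0.729, 0.684, 0.001, 0.001]
ft_force: [-1.7, -1.2, 6.8]
grip_width: 0.044
grasp_force: 60.8
```

>>> send_rows:
  steps: "-1 0 0 0 0 0 0;-1 0 0 .02 0 0 0;-1 0 0 .035 0 0 0;-1 0 0 .04 0 0 0;-1 .03 -.0075 .03 0 0 .01"

```text
clock: 8.42
eef_pos: [0.45, 0.0294, 0.1262]
tool_rot: [0.725, 0.689, -0.003, -0.003]
ft_force: [-0.5, 0.6, -5.2]
grip_width: 0.0439
grasp_force: 64.3
```

>>> send_rows:
  steps: "-1 .03 -.0075 0 0 0 .01;-1 .03 -.0075 0 0 0 .01;-1 .03 -.0075 0 0 0 .01;-1 .03 -.0075 0 0 0 0;-1 .021 -.0075 0 0 0 0"

```text
clock: 8.83
eef_pos: [0.5993, -0.0092, 0.1243]
tool_rot: [0.716, 0.699, -0.0, -0.0]
ft_force: [0.8, 0.3, -4.6]
grip_width: 0.0441
grasp_force: 64.3
```

>>> send_rows:
  steps: "-1 0 0 0 0 0 0;-1 0 0 0 0 0 0;-1 0 0 0 0 0 0;-1 0 0 0 0 0 0;-1 0 0 0 0 0 0"

```text
clock: 9.25
eef_pos: [0.5964, -0.0084, 0.1252]
tool_rot: [0.715, 0.699, -0.0, -0.001]
ft_force: [0.2, 0.6, -4.7]
grip_width: 0.044
grasp_force: 64.3
```

```bash
python3 d.py wrist top side;ls pics
```

```text
t 9.25 q [-0.01  0.49  0.09  1.17  0.    1.58] p [ 0.5964 -0.0084  0.1252] toolx 88.7 z [-0.001  0.    -1.   ]
wrist plate [606.6  37.5  17.   56.2] yaw 178.6 z 0.0222 px [334. 169.]
top plate [394.3 195.2  48.1 102.1] yaw 124.4 z 0.0132 px [215. 281.]
side plate [391.1 201.9  46.4 105. ] yaw 125.3 z 0.0145 px [325. 339.]
c0.png
side0.png
side_1.4.png
side_6.6.png
side_9.2.png
top0.png
top_6.6.png
top_9.2.png
wrist0.png
wrist_1.4.png
wrist_4.0.png
wrist_4.5.png
wrist_6.6.png
wrist_9.2.png
```

>>> send_rows:
  steps: "-1 .0035 0 -.03 0 0 0;-1 0 0 -.035 0 0 0;-1 0 0 -.02 0 0 0;-1 0 0 -.01 0 0 0;-1 0 0 0 0 0 0"

```text
clock: 9.82
eef_pos: [0.5986, -0.0086, 0.0276]
tool_rot: [0.715, 0.699, -0.002, -0.002]
ft_force: [-0.5, -0.1, -4.2]
grip_width: 0.0438
grasp_force: 64.3
```

>>> send_rows:
  steps: "-1 0 0 0 0 0 0;-1 0 0 0 0 0 0;-1 0 0 -.002 0 0 0;-1 0 0 0 0 0 0;-1 0 0 0 0 0 0"

```text
clock: 10.23
eef_pos: [0.6019, -0.0088, 0.0295]
tool_rot: [0.716, 0.699, 0.001, 0.001]
ft_force: [-0.4, 0.3, -4.5]
grip_width: 0.0443
grasp_force: 64.3
```

>>> send_rows:
  steps: "-1 -.001 0 -.003 0 0 0;-1 0 0 -.002 0 0 0;-1 0 0 0 0 0 0;-1 0 0 0 0 0 0;-1 0 0 0 0 0 0"

```text
clock: 10.65
eef_pos: [0.6005, -0.0088, 0.0246]
tool_rot: [0.716, 0.699, 0.0, 0.0]
ft_force: [-2.9, 0.5, 6.4]
grip_width: 0.0439
grasp_force: 65.4
```

>>> send_rows:
  steps: ".4 0 0 0 0 0 0;.6 0 0 0 0 0 0;.8 0 0 0 0 0 0;1 0 0 .02 0 0 0;1 0 0 .035 0 0 0"

```text
clock: 11.07
eef_pos: [0.5965, -0.0087, 0.0741]
tool_rot: [0.716, 0.699, -0.004, -0.004]
ft_force: [-0.2, 0.2, 0.3]
grip_width: 0.0855
grasp_force: 0.0
```

>>> send_rows:
  steps: "1 0 0 .04 0 0 0;1 -.034 0 .03 0 0 .05;1 -.034 0 .03 0 0 .05;1 -.034 .005 0 0 0 .05;1 -.034 .02 0 0 0 .06"

```text
clock: 11.48
eef_pos: [0.4704, 0.0149, 0.1756]
tool_rot: [0.639, 0.769, 0.002, 0.002]
ft_force: [0.7, 1.2, 0.4]
grip_width: 0.0853
grasp_force: 0.0
```

>>> send_rows:
  steps: "1 -.03 .03 0 0 0 .06;1 -.03 .03 0 0 0 .06;1 -.01 .035 0 0 0 .06;1 0 .035 0 0 0 .06;1 0 .035 0 0 0 .06"

```text
clock: 11.9
eef_pos: [0.4, 0.1815, 0.1741]
tool_rot: [0.515, 0.857, 0.001, 0.001]
ft_force: [1.0, -0.9, -0.2]
grip_width: 0.0853
grasp_force: 0.0
```

>>> send_rows:
  steps: "1 0 .015 0 0 0 .06;1 0 0 0 0 0 .06;1 0 0 0 0 0 0;1 0 0 0 0 0 0;1 0 0 0 0 0 0"

```text
clock: 12.32
eef_pos: [0.4007, 0.1948, 0.1734]
tool_rot: [0.465, 0.885, -0.0, -0.0]
ft_force: [0.0, -0.2, 0.1]
grip_width: 0.0856
grasp_force: 0.0
```

```bash
python3 d.py wrist top side
```

```text
t 12.32 q [ 0.45  0.17 -0.24  1.16 -0.    1.42] p [0.4007 0.1948 0.1734] toolx 124.6 z [-0. -0. -1.]
wrist plate [605.4 260.9  45.4  10. ] yaw 3.5 z 0.0428 px [585. 303.]
wrist plate [392.9 197.   45.8  99.8] yaw 124.9 z 0.0125 px [313. 206.]
side plate [385.9 198.   59.5 105.5] yaw 125.4 z 0.0147 px [326. 338.]
```

>>> send_rows:
  steps: "1 -.008 .002 -.035 0 0 0;1 0 0 -.038 0 0 0;1 0 0 -.038 0 0 0;1 0 0 -.035 0 0 0;1 0 0 0 0 0 0"

```text
clock: 12.88
eef_pos: [0.3877, 0.1941, 0.022]
tool_rot: [0.465, 0.886, -0.005, -0.004]
ft_force: [-1.7, 0.2, -0.0]
grip_width: 0.0854
grasp_force: 0.0
```

>>> send_rows:
  steps: "1 0 0 -.015 0 0 0;1 0 0 -.009 0 0 0;1 0 0 0 0 0 0;1 0 0 0 0 0 0;1 0 0 0 0 0 0"

```text
clock: 13.3
eef_pos: [0.3938, 0.1976, 0.0049]
tool_rot: [0.464, 0.886, 0.001, 0.001]
ft_force: [0.4, 0.7, -0.5]
grip_width: 0.0854
grasp_force: 0.0
```

>>> send_rows:
  steps: "1 0 0 -.0025 0 0 0;-1 0 0 0 0 0 0;-1 0 0 0 0 0 0;-1 0 0 0 0 0 0;-1 0 0 0 0 0 0"

```text
clock: 13.72
eef_pos: [0.3931, 0.1974, 0.0017]
tool_rot: [0.464, 0.886, 0.0, 0.0]
ft_force: [-1.5, -0.3, 2.1]
grip_width: 0.0444
grasp_force: 60.8
```

>>> send_rows:
  steps: "-1 0 0 0 0 0 0;-1 0 0 0 0 0 0;-1 0 0 .02 0 0 0;-1 0 0 .035 0 0 0;-1 0 -.02 .035 0 0 -.05"

```text
clock: 14.13
eef_pos: [0.3915, 0.1785, 0.0907]
tool_rot: [0.485, 0.875, -0.001, -0.002]
ft_force: [1.5, 0.4, -2.9]
grip_width: 0.044
grasp_force: 63.9
```

>>> send_rows:
  steps: "-1 0 -.03 .035 0 0 -.06;-1 0 -.03 0 0 0 -.06;-1 0 -.03 0 0 0 -.06;-1 .02 -.03 0 0 0 -.06;-1 .03 -.025 0 0 0 -.06"

```text
clock: 14.55
eef_pos: [0.4391, 0.0332, 0.122]
tool_rot: [0.612, 0.791, -0.002, -0.002]
ft_force: [0.3, 1.5, -3.9]
grip_width: 0.044
grasp_force: 63.9
```

>>> send_rows:
  steps: "-1 .03 -.02 0 0 0 -.06;-1 .03 -.012 0 0 0 -.06;-1 .03 -.009 0 0 0 -.06;-1 .03 0 0 0 0 -.06;-1 .03 0 0 0 0 -.042"

```text
clock: 14.97
eef_pos: [0.593, -0.007, 0.1212]
tool_rot: [0.718, 0.696, -0.001, -0.001]
ft_force: [0.9, 0.9, -3.6]
grip_width: 0.0438
grasp_force: 63.9
```

>>> send_rows:
  steps: "-1 .006 0 0 0 0 0;-1 0 0 0 0 0 0;-1 0 0 0 0 0 0;-1 0 0 0 0 0 0;-1 0 0 0 0 0 0"

```text
clock: 15.38
eef_pos: [0.5971, -0.0058, 0.1223]
tool_rot: [0.716, 0.698, -0.001, -0.001]
ft_force: [-0.6, 0.7, -3.8]
grip_width: 0.0437
grasp_force: 63.9
```

```bash
python3 d.py wrist top side
```

```text
t 15.38 q [-0.01  0.5   0.09  1.17 -0.    1.59] p [ 0.5971 -0.0058  0.1223] toolx 88.5 z [-0.002 -0.    -1.   ]
wrist plate [601.3  38.6  12.5  64.2] yaw 178.5 z 0.0341 px [324. 173.]
```

>>> send_rows:
  steps: "-1 .003 -.003 -.03 0 0 0;-1 0 0 -.03 0 0 0;-1 0 0 -.015 0 0 0;-1 0 0 -.005 0 0 0;-1 0 0 0 0 0 0"

```text
clock: 15.95
eef_pos: [0.6001, -0.0089, 0.0412]
tool_rot: [0.716, 0.698, -0.001, -0.001]
ft_force: [-0.1, -0.0, -2.8]
grip_width: 0.044
grasp_force: 63.9
```

>>> send_rows:
  steps: "-1 0 0 0 0 0 0;-1 0 0 0 0 0 0;-1 0 0 -.002 0 0 0;-1 0 0 -.002 0 0 0;-1 0 0 0 0 0 0"

```text
clock: 16.37
eef_pos: [0.602, -0.009, 0.039]
tool_rot: [0.716, 0.698, 0.0, 0.0]
ft_force: [-0.7, 0.4, -4.4]
grip_width: 0.0441
grasp_force: 63.9
```

>>> send_rows:
  steps: "-1 -.001 0 -.002 0 0 0;-1 0 0 -.002 0 0 0;-1 0 0 0 0 0 0;-1 0 0 0 0 0 0;-1 0 0 0 0 0 0"

```text
clock: 16.78
eef_pos: [0.6009, -0.0089, 0.0358]
tool_rot: [0.716, 0.698, 0.0, 0.0]
ft_force: [-3.6, 0.7, 5.4]
grip_width: 0.0441
grasp_force: 64.9
```

>>> send_rows:
  steps: ".4 0 0 0 0 0 0;.6 0 0 0 0 0 0;.8 0 0 0 0 0 0;1 0 0 .02 0 0 0;1 0 0 .035 0 0 0"

```text
clock: 17.2
eef_pos: [0.5972, -0.0089, 0.0854]
tool_rot: [0.716, 0.698, -0.003, -0.003]
ft_force: [1.2, 0.1, -0.5]
grip_width: 0.0857
grasp_force: 0.0
```

>>> send_rows:
  steps: "1 0 0 .04 0 0 0;1 -.03 0 .035 0 0 0;1 -.04 0 0 0 0 0;1 -.04 0 0 0 0 0;1 -.04 0 0 0 0 0"

```text
clock: 17.62
eef_pos: [0.4529, -0.0089, 0.1618]
tool_rot: [0.716, 0.698, 0.001, 0.001]
ft_force: [-0.9, 0.1, -0.3]
grip_width: 0.0852
grasp_force: 0.0
```

>>> send_rows:
  steps: "1 -.04 -.02 0 0 0 0;1 -.03 -.03 0 0 0 0;1 0 -.03 0 0 0 0;1 0 0 0 0 0 0;1 0 0 0 0 0 0"

```text
clock: 18.03
eef_pos: [0.3872, -0.0882, 0.1617]
tool_rot: [0.717, 0.697, 0.001, 0.001]
ft_force: [1.0, -0.9, 0.4]
grip_width: 0.0853
grasp_force: 0.0
```

```bash
python3 d.py wrist top side; python3 - <<'E'
import cv2,glob
f=cv2.imread(sorted(glob.glob("pics/top_1[789]*"))[-1]); s=cv2.imread(sorted(glob.glob("pics/side_1[789]*"))[-1])
cv2.imwrite("pics/p.png",cv2.hconcat([cv2.resize(f[130:260,210:370],(400,325)),cv2.resize(s[200:300,210:333],(400,325))]))
E
```

```text
t 18.03 q [-0.22  0.08 -0.37  1.11  0.    1.38] p [ 0.3872 -0.0882  0.1617] toolx 88.3 z [ 0.002 -0.    -1.   ]
```

View pics/p.png

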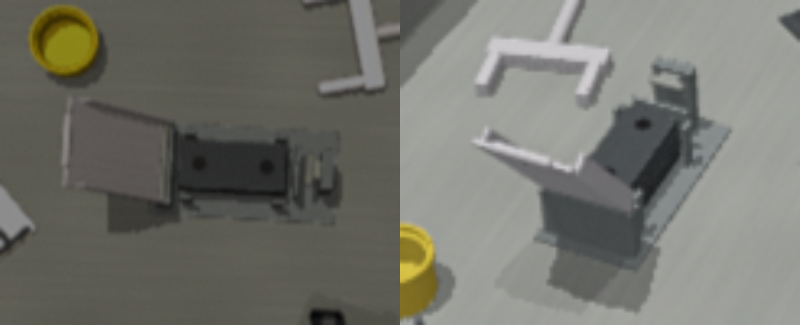

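>>> send_rows:
  steps: "-1 0 .038 .01 0 0 0;-1 0 .038 .01 0 0 0;-1 0 .038 .01 0 0 0;-1 0 .038 .01 0 0 0;-1 0 .038 .01 0 0 0"

```text
clock: 18.6
eef_pos: [0.3867, 0.1057, 0.2117]
tool_rot: [0.716, 0.698, 0.0, -0.0]
ft_force: [1.1, -0.4, -0.5]
grip_width: 0.0256
grasp_force: 0.0
```

>>> send_rows:
  steps: "-1 .01 .038 0 0 0 0;-1 .02 .034 0 0 0 0;-1 .035 0 0 0 0 0;-1 .035 0 0 0 0 0;-1 .035 0 0 0 0 0"

```text
clock: 19.02
eef_pos: [0.5227, 0.1781, 0.2107]
tool_rot: [0.714, 0.7, -0.0, -0.0]
ft_force: [-0.4, -0.5, 0.5]
grip_width: 0.0002
grasp_force: 0.0
```

>>> send_rows:
  steps: "-1 .035 0 0 0 0 0;-1 .035 0 0 0 0 0;-1 .009 0 0 0 0 0;-1 0 0 0 0 0 0;-1 0 0 0 0 0 0"

```text
clock: 19.43
eef_pos: [0.6006, 0.1762, 0.2097]
tool_rot: [0.716, 0.698, -0.001, -0.001]
ft_force: [-0.3, 0.1, 0.3]
grip_width: -0.0003
grasp_force: 0.0
```

```bash
python3 d.py; python3 - <<'E'
from h import *
f,D,K,M=cam("top"); X=cloud(D,K,M)
m=(abs(X[...,0]-.6)<.1)&(abs(X[...,1])<.17)&(X[...,2]>.06)&(X[...,2]<.18)&(X[...,1]>0)
p=X[m];print("cover",p.min(0),p.max(0),len(p))
m=(abs(X[...,0]-.6)<.03)&(abs(X[...,1]+.009)<.054)&(X[...,2]>.03)
p=X[m];print("pile z",np.percentile(p[:,2],[5,50,95]), cv2.minAreaRect((p[abs(p[:,2]-.046)<.004][:,:2]*1000).astype(np.float32)),len(p))
E
```

```text
t 19.43 q [0.29 0.51 0.34 1.41 0.   1.88] p [0.6006 0.1762 0.2097] toolx 88.6 z [-0.003 -0.    -1.   ]
cover [0.56386317 0.04929513 0.06003571] [0.6442033  0.13848904 0.16667574] 1376
pile z [0.03939688 0.04558764 0.05025507] ((599.916015625, -9.878807067871094), (55.07350540161133, 99.32064819335938), 1.5735068321228027) 867
```

>>> send_rows:
  steps: "-1 .003 0 -.03 0 0 0;-1 0 0 -.03 0 0 0;-1 0 -.01 -.01 0 0 0;-1 0 -.015 0 0 0 0;-1 0 -.015 0 0 0 0"

```text
clock: 19.9
eef_pos: [0.6025, 0.1356, 0.1417]
tool_rot: [0.715, 0.699, 0.0, -0.001]
ft_force: [-0.2, 2.6, 1.6]
grip_width: -0.0001
grasp_force: 1.2
```

>>> send_rows:
  steps: "-1 0 -.015 0 0 0 0;-1 0 -.015 0 0 0 0;-1 0 -.015 .003 0 0 0;-1 0 -.012 .005 0 0 0;-1 0 -.01 .005 0 0 0"

```text
clock: 20.32
eef_pos: [0.6039, 0.0658, 0.1551]
tool_rot: [0.717, 0.697, 0.0, 0.0]
ft_force: [0.0, 1.3, -1.5]
grip_width: 0.0001
grasp_force: 0.6
```

```bash
cat > e.py <<'E'
from h import *
for n in("top","side"):
    f,D,K,M=cam(n); X=cloud(D,K,M); cv2.imwrite(f"pics/cov_{n}_{get_obs()['clock']:.1f}.png",f[:,:,::-1])
    m=(abs(X[...,0]-.6)<.06)&(X[...,1]<.18)&(X[...,1]>-.09)&(X[...,2]>.045)&(X[...,2]<.215)
    p=X[m]; 
    for z in np.arange(.05,.21,.02):
        s=p[abs(p[:,2]-z)<.01]
        if len(s)>5: print(n,z.round(2),"y",np.percentile(s[:,1],[5,50,95]).round(3),len(s))
print(get_obs()["eef_pos"].round(4))
E
python3 e.py
```

```text
top 0.05 y [-0.069 -0.017  0.03 ] 504
top 0.07 y [-0.089 -0.082 -0.078] 47
side 0.05 y [-0.069 -0.008  0.064] 342
side 0.07 y [-0.088  0.059  0.062] 231
side 0.09 y [0.053 0.058 0.062] 198
side 0.11 y [0.051 0.057 0.06 ] 210
side 0.13 y [0.049 0.055 0.058] 208
side 0.15 y [0.048 0.054 0.057] 159
side 0.17 y [0.047 0.054 0.076] 193
side 0.19 y [0.052 0.071 0.078] 115
[0.6047 0.0655 0.1558]
```

>>> send_rows:
  steps: "-1 0 -.0125 .005 0 0 0;-1 0 -.013 -.002 0 0 0;-1 0 -.012 -.004 0 0 0;-1 0 -.0115 -.006 0 0 0;-1 0 -.01 -.007 0 0 0"

```text
clock: 20.83
eef_pos: [0.6042, 0.0074, 0.14]
tool_rot: [0.716, 0.698, 0.0, 0.001]
ft_force: [0.1, 1.3, 2.0]
grip_width: -0.0001
grasp_force: 1.0
```

>>> send_rows:
  steps: "-1 0 -.01 -.008 0 0 0;-1 0 -.010 -.008 0 0 0;-1 0 -.007 -.011 0 0 0;-1 0 -.007 -.011 0 0 0;-1 0 -.007 -.011 0 0 0"

```text
clock: 21.25
eef_pos: [0.6036, -0.0324, 0.0898]
tool_rot: [0.716, 0.698, 0.0, -0.001]
ft_force: [-0.3, 2.7, 2.0]
grip_width: -0.0002
grasp_force: 1.2
```

>>> send_rows:
  steps: "-1 0 -.003 -.009 0 0 0;-1 0 -.003 -.009 0 0 0;-1 0 -.003 -.006 0 0 0;-1 0 0 0 0 0 0;-1 0 0 0 0 0 0"

```text
clock: 21.67
eef_pos: [0.6033, -0.0412, 0.0666]
tool_rot: [0.716, 0.698, -0.001, -0.0]
ft_force: [0.3, -0.5, 1.0]
grip_width: 0.0
grasp_force: 0.6
```

```bash
python3 e.py
```

```text
top 0.05 y [0.025 0.045 0.06 ] 454
top 0.07 y [0.023 0.036 0.054] 86
side 0.05 y [-0.014  0.05   0.064] 418
side 0.07 y [-0.068 -0.012  0.042] 890
side 0.09 y [-0.041 -0.033 -0.028] 64
side 0.11 y [-0.04  -0.031 -0.026] 90
side 0.13 y [-0.049 -0.03  -0.025] 192
side 0.15 y [-0.043 -0.029 -0.022] 222
side 0.17 y [-0.044 -0.03  -0.02 ] 285
side 0.19 y [-0.046 -0.03  -0.008] 79
[ 0.6038 -0.0412  0.0675]
```

Now press down toward z≈0.055.

>>> send_rows:
  steps: "-1 0 -.004 -.002 0 0 0;-1 0 -.004 -.003 0 0 0;-1 0 -.003 -.003 0 0 0;-1 0 0 -.002 0 0 0;-1 0 0 -.002 0 0 0"

```text
clock: 22.18
eef_pos: [0.6054, -0.0491, 0.0581]
tool_rot: [0.715, 0.699, 0.004, -0.0]
ft_force: [-0.8, 6.3, 7.6]
grip_width: 0.0001
grasp_force: 3.6
```

>>> send_rows:
  steps: "-1 0 0 -.002 0 0 0;-1 0 0 -.001 0 0 0;-1 0 0 0 0 0 0;-1 0 0 0 0 0 0;-1 0 0 0 0 0 0"

```text
clock: 22.6
eef_pos: [0.6055, -0.0505, 0.0556]
tool_rot: [0.716, 0.698, 0.003, 0.001]
ft_force: [-2.4, 6.0, 14.4]
grip_width: 0.0002
grasp_force: 7.4
```

>>> send_rows:
  steps: "-1 0 0 -.002 0 0 0;-1 0 0 -.001 0 0 0;-1 0 0 0 0 0 0;-1 0 0 0 0 0 0;-1 0 0 0 0 0 0"

```text
clock: 23.02
eef_pos: [0.6057, -0.0505, 0.0554]
tool_rot: [0.716, 0.698, 0.003, 0.001]
ft_force: [-9.6, 5.8, 27.8]
grip_width: 0.0001
grasp_force: 14.1
```

>>> send_rows:
  steps: "-1 0 0 .015 0 0 0;-1 0 0 .035 0 0 0;-1 0 0 .04 0 0 0;-1 -.03 0 .04 0 0 0;-1 -.03 0 .04 0 0 0"

```text
clock: 23.43
eef_pos: [0.5543, -0.0528, 0.2073]
tool_rot: [0.716, 0.698, 0.0, 0.001]
ft_force: [-0.0, 0.6, 0.5]
grip_width: -0.0002
grasp_force: 0.0
```

>>> send_rows:
  steps: ".2 -.035 .02 0 0 0 0;.2 -.035 .03 0 0 0 0;.2 -.035 .03 0 0 0 0;.2 -.035 .03 0 0 0 0;.2 0 0 0 0 0 0"

```text
clock: 23.85
eef_pos: [0.4178, 0.0515, 0.2055]
tool_rot: [0.715, 0.699, -0.001, -0.002]
ft_force: [-0.3, -0.7, -0.0]
grip_width: 0.0511
grasp_force: 0.0
```

```bash
python3 d.py; python3 e.py; python3 - <<'E'
from h import *
f,D,K,M=cam("top"); X=cloud(D,K,M)
m=(abs(X[...,0]-.6)<.03)&(X[...,1]<.06)&(X[...,1]>-.07)&(X[...,2]>.04)
p=X[m]; print(np.polyfit(p[:,1],p[:,2],1),p[:,2].mean(),len(p))
a=f[130:260,210:370]; 
f,D,K,M=cam("side"); cv2.imwrite("pics/q.png",cv2.hconcat([cv2.resize(a,(400,325)),cv2.resize(f[200:300,210:333],(400,325))])[:,:,::-1])
E
```

```text
t 23.85 q [ 0.12  0.1  -0.23  1.24  0.    1.71] p [0.4178 0.0515 0.2055] toolx 88.8 z [-0.005  0.001 -1.   ]
top 0.05 y [-0.071 -0.008  0.055] 1862
top 0.07 y [-0.085 -0.025  0.049] 189
side 0.05 y [-0.069  0.001  0.062] 1149
side 0.07 y [-0.086 -0.013  0.052] 176
[0.4233 0.0497 0.2064]
[-0.0014014   0.05575407] 0.055760709908055664 1406
```

View pics/q.png

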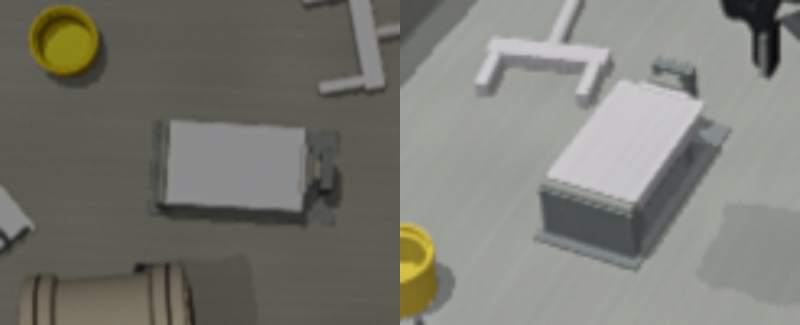

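>>> send_rows:
  steps: ".2 .0042 .0132 .0035 0 0 .1217;.2 .0042 .0132 .0035 0 0 .1217;.2 .0042 .0132 .0035 0 0 .1217;.2 .0042 .0132 .0035 0 0 .1217;.2 .0042 .0132 .0035 0 0 .1217"

```text
clock: 24.47
eef_pos: [0.4468, 0.1149, 0.2233]
tool_rot: [0.473, 0.881, -0.0, 0.0]
ft_force: [-0.3, -0.2, 0.6]
grip_width: 0.0514
grasp_force: 0.0
```

>>> send_rows:
  steps: ".2 .0042 .0132 .0035 0 0 .1217;.2 .0042 .0132 .0035 0 0 .1217;.2 .0042 .0132 .0035 0 0 .1217;.2 .0042 .0132 .0035 0 0 .1217;.2 .0042 .0132 .0035 0 0 .1217"

```text
clock: 24.88
eef_pos: [0.4679, 0.1811, 0.2406]
tool_rot: [0.187, 0.982, -0.0, 0.0]
ft_force: [0.6, -0.2, -0.4]
grip_width: 0.051
grasp_force: 0.0
```

>>> send_rows:
  steps: ".2 .0042 .0132 .0035 0 0 .1217;.2 .0042 .0132 .0035 0 0 .1217;.2 .0042 .0132 .0035 0 0 .1217;.2 .0042 .0132 .0035 0 0 .1217;.2 .0042 .0132 .0035 0 0 .1217"

```text
clock: 25.3
eef_pos: [0.489, 0.2471, 0.258]
tool_rot: [-0.116, 0.993, -0.0, 0.0]
ft_force: [0.7, -0.5, -1.4]
grip_width: 0.0508
grasp_force: 0.0
```

>>> send_rows:
  steps: ".2 .0042 .0132 .0035 0 0 .1217;.2 .0042 .0132 .0035 0 0 .1217;.2 .0042 .0132 .0035 0 0 .1217;.2 .0042 .0132 .0035 0 0 .1217;.2 0 0 0 0 0 0"

```text
clock: 25.72
eef_pos: [0.5063, 0.3016, 0.2719]
tool_rot: [-0.351, 0.936, 0.0, 0.001]
ft_force: [-0.2, -0.2, -0.0]
grip_width: 0.0513
grasp_force: 0.0
```

>>> send_rows:
  steps: ".2 0 0 0 0 0 0;.2 0 0 0 0 0 0;.2 0 0 0 0 0 0;.2 0 0 0 0 0 0;.2 0 0 0 0 0 0"

```text
clock: 26.13
eef_pos: [0.5038, 0.2994, 0.2725]
tool_rot: [-0.349, 0.937, -0.0, -0.0]
ft_force: [-0.5, -0.1, -0.1]
grip_width: 0.0513
grasp_force: 0.0
```

```bash
cat > g.py <<'E'
from h import *
o=get_obs(); print("t",round(o["clock"],2),"q",o["joint_pos"].round(2),"p",o["eef_pos"].round(4),"toolx",np.degrees(np.arctan2(*R.from_quat(o["tool_rot"]).as_matrix()[[1,0],0])).round(1))
f,D,K,M=cam("wrist"); X=cloud(D,K,M); cv2.imwrite("pics/wp.png",f[:,:,::-1]); np.savez("wp.npz",f=f,D=D,K=K,M=M)
psi=np.radians(41.3); u=np.array([np.cos(psi),np.sin(psi)]); n=np.array([-u[1],u[0]])
m=(X[...,0]>.38)&(X[...,0]<.6)&(X[...,1]>.18)&(X[...,1]<.44)&(X[...,2]>.03)&(X[...,2]<.095)
N,lab,st,ce=cv2.connectedComponentsWithStats(m.astype(np.uint8))
for i in range(1,N):
    if st[i,4]<400: continue
    print("blob",st[i])
    p=X[lab==i]; c0=p.mean(0); d=np.linalg.svd(p-c0,full_matrices=False)[2][0]; d*=np.sign(d[2]); print(c0.round(4),"tilt",np.degrees(np.arccos(d[2])).round(1),"yaw",np.degrees(np.arctan2(d[1],d[0])).round(1))
    for z in (.04,.05,.06,.07,.08,.09):
        s=p[abs(p[:,2]-z)<.003]
        if len(s)>10: a=s[:,:2]@n; h=s[:,:2]@u; print(" z",z,"n",a.min().round(4),a.max().round(4),"mid",((a.min()+a.max())/2).round(4),"h min(ridge)",np.percentile(h,3).round(4))
E
python3 g.py
```

```text
t 26.13 q [ 0.54  0.41  0.34  1.51 -0.   -0.18] p [0.5038 0.2994 0.2725] toolx -139.1
blob [ 384  169   26   78 1058]
[0.4607 0.3522 0.0684] tilt 37.3 yaw 39.4
 z 0.04 n -0.0439 -0.0324 mid -0.0382 h min(ridge) 0.5527
 z 0.05 n -0.0439 -0.0325 mid -0.0382 h min(ridge) 0.5613
 z 0.06 n -0.0441 -0.0324 mid -0.0383 h min(ridge) 0.57
 z 0.07 n -0.048 -0.0335 mid -0.0407 h min(ridge) 0.5779
 z 0.08 n -0.048 -0.0282 mid -0.0381 h min(ridge) 0.5814
 z 0.09 n -0.0478 -0.0295 mid -0.0387 h min(ridge) 0.59
blob [ 308  171   22   77 1044]
[0.5071 0.2994 0.068 ] tilt 37.1 yaw 42.6
 z 0.04 n -0.1158 -0.1048 mid -0.1103 h min(ridge) 0.553
 z 0.05 n -0.1157 -0.104 mid -0.1098 h min(ridge) 0.5617
 z 0.06 n -0.1156 -0.1041 mid -0.1099 h min(ridge) 0.5697
 z 0.07 n -0.1192 -0.1007 mid -0.1099 h min(ridge) 0.5783
 z 0.08 n -0.1191 -0.0999 mid -0.1095 h min(ridge) 0.5817
 z 0.09 n -0.1189 -0.1001 mid -0.1095 h min(ridge) 0.5902
```

View pics/wp.png

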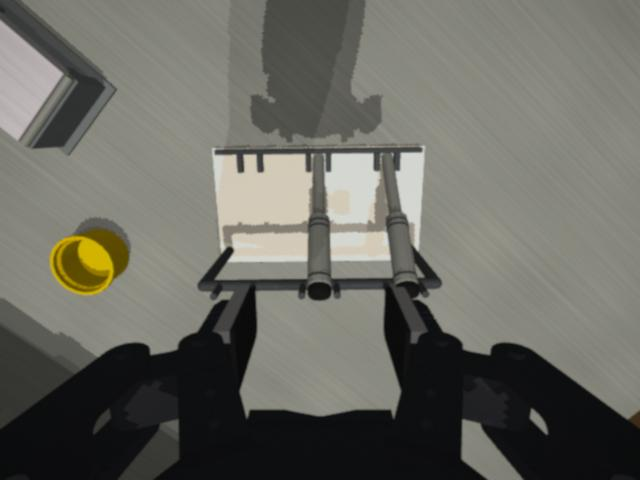

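>>> send_rows:
  steps: ".2 -.0015 -.0023 -.02 .0768 -.0874 0;.2 -.0016 -.0023 -.03 .0768 -.0874 0;.2 -.0016 -.0022 -.039 .0768 -.0874 0;.2 0 0 0 0 0 0;.2 0 0 0 0 0 0"

```text
clock: 26.6
eef_pos: [0.4946, 0.2913, 0.198]
tool_rot: [-0.346, 0.93, 0.046, 0.116]
ft_force: [1.6, 0.5, 1.6]
grip_width: 0.0513
grasp_force: 0.0
```

>>> send_rows:
  steps: ".2 0 0 0 0 0 0;.2 0 0 0 0 0 0;.2 0 0 0 0 0 0;.2 0 0 0 0 0 0;.2 0 0 0 0 0 0"

```text
clock: 27.02
eef_pos: [0.504, 0.2971, 0.2066]
tool_rot: [-0.347, 0.928, 0.048, 0.126]
ft_force: [0.3, -0.1, 0.5]
grip_width: 0.0517
grasp_force: 0.0
```

```bash
cat > t.py <<'E'
from h import *
o=get_obs(); p=o["eef_pos"]; T=R.from_quat(o["tool_rot"]).as_matrix(); psi=np.radians(41.3); u=np.array([np.cos(psi),np.sin(psi)]); n=np.array([-u[1],u[0]])
g=p-.019*T[:,2]
print("q",o["joint_pos"].round(2),"p",p.round(4),"h,n",(p[:2]@u).round(4),(p[:2]@n).round(4),"z",T[:,2].round(3),"tilt",np.degrees(np.arccos(-T[2,2])).round(1),"zyaw",np.degrees(np.arctan2(T[1,2],T[0,2])).round(1),"grasp h,n,z",(g[:2]@u).round(4),(g[:2]@n).round(4),g[2].round(4),"gxy",g.round(4),"f",o["ft_force"].round(1))
E
python3 t.py
```

```text
q [ 0.5   0.22 -0.13  0.96  0.06 -0.2 ] p [0.504  0.2971 0.2066] h,n 0.5747 -0.1094 z [ 0.201  0.177 -0.963] tilt 15.5 zyaw 41.3 grasp h,n,z 0.5696 -0.1094 0.2249 gxy [0.5001 0.2937 0.2249] f [ 0.3 -0.1  0.5]
```

>>> send_rows:
  steps: ".2 -.0025 -.0023 -.012 .053 -.06 0;.2 -.0025 -.0023 -.012 0 0 0;.2 0 0 0 0 0 0;.2 0 0 0 0 0 0;.2 0 0 0 0 0 0"

```text
clock: 27.43
eef_pos: [0.4988, 0.2924, 0.1825]
tool_rot: [-0.345, 0.922, 0.062, 0.163]
ft_force: [0.4, -0.3, 0.7]
grip_width: 0.0514
grasp_force: 0.0
```

```bash
python3 t.py
```

```text
q [ 0.49  0.18 -0.27  0.78  0.08 -0.21] p [0.4988 0.2924 0.1825] h,n 0.5677 -0.1096 z [ 0.258  0.227 -0.939] tilt 20.1 zyaw 41.4 grasp h,n,z 0.5612 -0.1096 0.2003 gxy [0.4939 0.2881 0.2003] f [ 0.4 -0.3  0.7]
```

Perfect. Descend along the tool axis 0.119 m, then close.

>>> send_rows:
  steps: ".2 .0062 .0054 -.0226 0 0 0;.2 .0062 .0054 -.0226 0 0 0;.2 .0062 .0054 -.0226 0 0 0;.2 .0062 .0054 -.0226 0 0 0;.2 .0062 .0054 -.0216 0 0 0"

```text
clock: 27.85
eef_pos: [0.5306, 0.32, 0.0694]
tool_rot: [-0.345, 0.922, 0.062, 0.163]
ft_force: [0.0, -0.1, -0.5]
grip_width: 0.0512
grasp_force: 0.0
```

>>> send_rows:
  steps: ".2 0 0 0 0 0 0;.2 0 0 0 0 0 0;.2 0 0 0 0 0 0;.2 0 0 0 0 0 0;.2 0 0 0 0 0 0"

```text
clock: 28.27
eef_pos: [0.5293, 0.3189, 0.0709]
tool_rot: [-0.344, 0.922, 0.062, 0.163]
ft_force: [-0.9, -0.6, -0.1]
grip_width: 0.0515
grasp_force: 0.0
```

```bash
python3 t.py
```

```text
q [ 0.51  0.37 -0.34  0.52  0.07 -0.2 ] p [0.5293 0.3189 0.0709] h,n 0.6081 -0.1097 z [ 0.258  0.227 -0.939] tilt 20.1 zyaw 41.3 grasp h,n,z 0.6016 -0.1097 0.0887 gxy [0.5244 0.3146 0.0887] f [-0.9 -0.6 -0.1]
```

>>> send_rows:
  steps: "-1 0 0 0 0 0 0;-1 0 0 0 0 0 0;-1 0 0 0 0 0 0;-1 0 0 0 0 0 0;-1 0 0 0 0 0 0"

```text
clock: 28.68
eef_pos: [0.5287, 0.3181, 0.0695]
tool_rot: [-0.344, 0.923, 0.062, 0.162]
ft_force: [-1.0, -3.5, 4.6]
grip_width: 0.0185
grasp_force: 58.5
```

>>> send_rows:
  steps: "-1 0 0 .01 0 0 0;-1 0 0 .02 0 0 0;-1 0 0 .03 0 0 0;-1 0 0 .03 0 0 0;-1 0 0 .03 0 0 0"

```text
clock: 29.1
eef_pos: [0.5266, 0.3178, 0.1879]
tool_rot: [-0.345, 0.923, 0.062, 0.159]
ft_force: [1.4, -0.4, -1.5]
grip_width: 0.0181
grasp_force: 58.6
```

>>> send_rows:
  steps: "-1 0 0 .01 .066 -.075 0;-1 0 0 .01 .066 -.075 0;-1 0 0 .01 .066 -.075 0;-1 0 0 .01 .066 -.075 0;-1 0 0 .01 .066 -.075 0"

```text
clock: 29.52
eef_pos: [0.5266, 0.3178, 0.2381]
tool_rot: [-0.319, 0.853, 0.148, 0.385]
ft_force: [-0.0, 0.0, -2.8]
grip_width: 0.0185
grasp_force: 58.8
```

>>> send_rows:
  steps: "-1 0 0 0 .066 -.075 0;-1 0 0 0 .066 -.075 0;-1 0 0 0 0 0 0;-1 0 0 0 0 0 0;-1 0 0 0 0 0 0"

```text
clock: 29.93
eef_pos: [0.5293, 0.319, 0.2379]
tool_rot: [-0.305, 0.818, 0.174, 0.456]
ft_force: [-0.0, 0.1, -2.2]
grip_width: 0.0179
grasp_force: 58.9
```

```bash
python3 t.py
```

```text
q [ 0.42  0.02 -0.81 -0.25  0.26 -0.16] p [0.5293 0.319  0.2379] h,n 0.6082 -0.1097 z [ 0.639  0.564 -0.524] tilt 58.4 zyaw 41.4 grasp h,n,z 0.592 -0.1098 0.2479 gxy [0.5172 0.3083 0.2479] f [-0.   0.1 -2.2]
```

>>> send_rows:
  steps: "-1 -.003 -.02 0 0 0 -.0693;-1 -.003 -.0357 0 0 0 -.0693;-1 -.003 -.0357 0 0 0 -.0693;-1 -.003 -.0357 0 0 0 -.0693;-1 -.003 -.0357 0 0 0 -.0693"

```text
clock: 30.35
eef_pos: [0.5153, 0.1554, 0.2404]
tool_rot: [-0.159, 0.857, 0.093, 0.481]
ft_force: [-0.1, -1.3, -2.3]
grip_width: 0.0183
grasp_force: 59.2
```

>>> send_rows:
  steps: "-1 -.003 -.0357 0 0 0 -.0693;-1 -.003 -.0357 0 0 0 -.0693;-1 -.003 -.0357 0 0 0 -.0693;-1 -.003 -.0357 0 0 0 -.0693;-1 -.003 -.0357 0 0 0 -.0693"

```text
clock: 30.77
eef_pos: [0.5004, -0.0241, 0.2409]
tool_rot: [-0.009, 0.872, 0.008, 0.49]
ft_force: [-0.2, -0.3, -2.4]
grip_width: 0.0184
grasp_force: 59.2
```

>>> send_rows:
  steps: "-1 -.003 -.0357 0 0 0 -.0693;-1 -.003 -.0357 0 0 0 -.0693;-1 -.003 -.0357 0 0 0 -.0693;-1 -.003 -.0357 0 0 0 -.0693;-1 -.003 -.0357 0 0 0 -.0693"

```text
clock: 31.18
eef_pos: [0.4853, -0.2037, 0.2409]
tool_rot: [0.142, 0.86, -0.077, 0.484]
ft_force: [0.7, 0.5, -1.7]
grip_width: 0.0184
grasp_force: 59.2
```

>>> send_rows:
  steps: "-1 -.003 -.0357 0 0 0 -.0693;-1 -.003 -.0357 0 0 0 -.0693;-1 -.003 -.0357 0 0 0 -.0693;-1 -.003 -.0357 0 0 0 -.0693;-1 -.003 -.0357 0 0 0 -.0693"

```text
clock: 31.6
eef_pos: [0.4702, -0.3826, 0.2405]
tool_rot: [0.288, 0.823, -0.159, 0.464]
ft_force: [0.6, 1.3, -1.9]
grip_width: 0.0184
grasp_force: 59.2
```

>>> send_rows:
  steps: "-1 0 -.0157 0 0 0 0;-1 0 0 0 0 0 0;-1 0 0 0 0 0 0;-1 0 0 0 0 0 0;-1 0 0 0 0 0 0"

```text
clock: 32.02
eef_pos: [0.4692, -0.3946, 0.2383]
tool_rot: [0.287, 0.824, -0.157, 0.463]
ft_force: [-0.6, 0.7, -2.7]
grip_width: 0.0182
grasp_force: 59.2
```

```bash
python3 t.py; python3 - <<'E'
from h import *
for n in("top","side"):
    f,D,K,M=cam(n); cv2.imwrite(f"pics/h_{n}.png",f[:,:,::-1]); np.savez(f"h_{n}.npz",f=f,D=D,K=K,M=M)
a=cv2.imread("pics/h_top.png")[180:330,340:540];b=cv2.imread("pics/h_side.png")[60:240,300:500]
cv2.imwrite("pics/hh.png",cv2.hconcat([cv2.resize(a,(400,300)),cv2.resize(b,(400,300))]))
E
```

```text
q [-0.73 -0.   -0.84 -0.28  0.05 -0.03] p [ 0.4692 -0.3946  0.2383] h,n 0.0921 -0.6062 z [ 0.673 -0.525 -0.522] tilt 58.6 zyaw -37.9 grasp h,n,z 0.0891 -0.5902 0.2482 gxy [ 0.4565 -0.3846  0.2482] f [-0.6  0.7 -2.7]
```

View pics/hh.png

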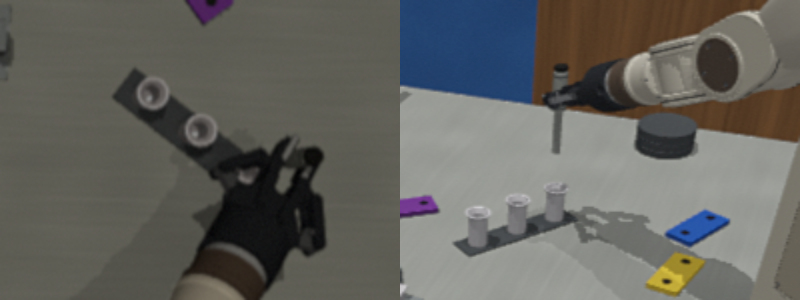

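>>> send_rows:
  steps: "-1 -.0035 0 0 -.0166 -.0213 0;-1 0 0 0 0 0 0;-1 0 0 0 0 0 0;-1 0 0 0 0 0 0;-1 0 0 0 0 0 0"

```text
clock: 32.53
eef_pos: [0.4657, -0.3953, 0.2384]
tool_rot: [0.285, 0.817, -0.161, 0.474]
ft_force: [-0.8, 0.7, -2.9]
grip_width: 0.0183
grasp_force: 59.3
```

```bash
cat > s.py <<'E'
from h import *
import sys
o=get_obs(); T=R.from_quat(o["tool_rot"]).as_matrix(); g=o["eef_pos"]-.019*T[:,2]; print("grasp",g.round(4),"tilt",np.degrees(np.arccos(-T[2,2])).round(1))
f,D,K,M=cam("side"); X=cloud(D,K,M); cd=M[:2,3]-g[:2]; cd/=np.linalg.norm(cd)
for z in np.arange(g[2]-.10,g[2]-.03,.015):
    s=X[(abs(X[...,2]-z)<.006)&(np.hypot(X[...,0]-g[0],X[...,1]-g[1])<.03)]
    if len(s)>5: print("z",z.round(3),"axis~",(s.mean(0)[:2]-.0047*cd).round(4),"rel",(s.mean(0)[:2]-.0047*cd-g[:2]).round(4),len(s))
E
python3 s.py
```

```text
grasp [ 0.4527 -0.3852  0.2479] tilt 60.1
z 0.148 axis~ [ 0.4547 -0.3862] rel [ 0.002 -0.001] 11
z 0.163 axis~ [ 0.4551 -0.3874] rel [ 0.0025 -0.0023] 16
z 0.178 axis~ [ 0.4551 -0.386 ] rel [ 0.0025 -0.0009] 12
z 0.193 axis~ [ 0.4541 -0.3857] rel [ 0.0014 -0.0006] 18
z 0.208 axis~ [ 0.4537 -0.3852] rel [ 0.001  -0.0001] 14
```

>>> send_rows:
  steps: "-1 0 0 -.02 0 0 0;-1 0 0 -.025 0 0 0;-1 0 0 -.015 0 0 0;-1 0 0 -.01 0 0 0;-1 0 0 0 0 0 0"

```text
clock: 33.0
eef_pos: [0.4644, -0.3944, 0.1645]
tool_rot: [0.286, 0.819, -0.16, 0.472]
ft_force: [0.4, 0.4, -2.9]
grip_width: 0.0181
grasp_force: 59.4
```

>>> send_rows:
  steps: "-1 0 0 -.01 0 0 0;-1 0 0 -.01 0 0 0;-1 0 0 -.01 0 0 0;-1 0 0 0 0 0 0;-1 0 0 0 0 0 0"

```text
clock: 33.42
eef_pos: [0.4656, -0.3956, 0.1383]
tool_rot: [0.285, 0.817, -0.161, 0.474]
ft_force: [0.1, -0.2, -2.1]
grip_width: 0.0183
grasp_force: 59.4
```

```bash
python3 s.py
```

```text
grasp [ 0.4527 -0.3855  0.1477] tilt 60.1
z 0.048 axis~ [ 0.4488 -0.3806] rel [-0.0039  0.0049] 26
z 0.063 axis~ [ 0.4509 -0.3838] rel [-0.0018  0.0017] 40
z 0.078 axis~ [ 0.4522 -0.3863] rel [-0.0004 -0.0008] 39
z 0.093 axis~ [ 0.4533 -0.3851] rel [0.0007 0.0003] 13
z 0.108 axis~ [ 0.4541 -0.386 ] rel [ 0.0015 -0.0005] 13
```

Foot is inside the cup (no side force). Lower the last ~32 mm.

>>> send_rows:
  steps: "-1 0 0 -.008 0 0 0;-1 0 0 -.008 0 0 0;-1 0 0 -.006 0 0 0;-1 0 0 -.005 0 0 0;-1 0 0 0 0 0 0"

```text
clock: 33.88
eef_pos: [0.4655, -0.3955, 0.1111]
tool_rot: [0.285, 0.817, -0.161, 0.474]
ft_force: [0.0, 0.7, -3.1]
grip_width: 0.0182
grasp_force: 59.4
```

>>> send_rows:
  steps: "-1 0 0 -.002 0 0 0;-1 0 0 -.002 0 0 0;-1 0 0 0 0 0 0;-1 0 0 0 0 0 0;-1 0 0 0 0 0 0"

```text
clock: 34.3
eef_pos: [0.4654, -0.3955, 0.1073]
tool_rot: [0.285, 0.817, -0.161, 0.474]
ft_force: [-0.3, 0.8, -2.7]
grip_width: 0.0186
grasp_force: 59.4
```

>>> send_rows:
  steps: "-1 0 0 -.001 0 0 0;-1 0 0 -.001 0 0 0;-1 0 0 -.001 0 0 0;-1 0 0 0 0 0 0;-1 0 0 0 0 0 0"

```text
clock: 34.72
eef_pos: [0.466, -0.3959, 0.1053]
tool_rot: [0.285, 0.817, -0.162, 0.475]
ft_force: [-1.5, 0.0, 1.7]
grip_width: 0.0184
grasp_force: 59.5
```

>>> send_rows:
  steps: ".2 0 0 0 0 0 0;.2 0 0 0 0 0 0;.2 0 0 0 0 0 0;.2 -.015 .012 .011 0 0 0;.2 -.02 .0158 .015 0 0 0"

```text
clock: 35.13
eef_pos: [0.4341, -0.3709, 0.1303]
tool_rot: [0.286, 0.819, -0.16, 0.47]
ft_force: [-0.0, 0.8, 0.1]
grip_width: 0.0514
grasp_force: 0.0
```

>>> send_rows:
  steps: ".2 -.02 .0158 .015 0 0 0;.2 -.02 .0158 .015 0 0 0;.2 0 0 .02 .0536 .0688 0;.2 0 0 .02 .0536 .0688 0;.2 0 .01 .02 .0536 .0688 0"

```text
clock: 35.55
eef_pos: [0.4093, -0.3482, 0.2088]
tool_rot: [0.3, 0.859, -0.133, 0.392]
ft_force: [1.0, -1.4, -1.3]
grip_width: 0.0514
grasp_force: 0.0
```

>>> send_rows:
  steps: ".2 0 .02 .02 .0536 .0688 0;.2 0 .02 .01 .0536 .0688 0;.2 0 .02 0 .0536 .0688 0;.2 0 .02 0 .0536 .0688 0;.2 0 .02 0 .0536 .0688 0"

```text
clock: 35.97
eef_pos: [0.4115, -0.2541, 0.2336]
tool_rot: [0.321, 0.921, -0.07, 0.209]
ft_force: [0.8, -0.8, -0.4]
grip_width: 0.0515
grasp_force: 0.0
```

```bash
python3 t.py; python3 - <<'E'
from h import *
a=camera("top")["frame"][180:330,340:540];b=camera("side")["frame"][120:240,300:460]
cv2.imwrite("pics/hi.png",cv2.hconcat([cv2.resize(a,(400,300)),cv2.resize(b,(400,300))])[:,:,::-1])
E
```

```text
q [-0.51 -0.12 -0.48  0.77 -0.06  0.14] p [ 0.4115 -0.2541  0.2336] h,n 0.1415 -0.4625 z [ 0.34  -0.263 -0.903] tilt 25.5 zyaw -37.7 grasp h,n,z 0.1399 -0.4544 0.2508 gxy [ 0.405  -0.2491  0.2508] f [ 0.8 -0.8 -0.4]
```

View pics/hi.png

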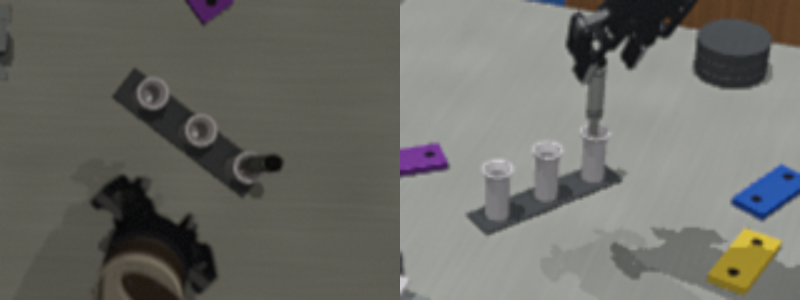

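>>> send_rows:
  steps: ".2 .0023 .0334 0 0 0 .0766;.2 .0023 .0334 0 0 0 .0766;.2 .0023 .0334 0 0 0 .0766;.2 .0023 .0334 0 0 0 .0766;.2 .0023 .0334 0 0 0 .0766"

```text
clock: 36.48
eef_pos: [0.4224, -0.0873, 0.2311]
tool_rot: [0.139, 0.965, -0.029, 0.22]
ft_force: [1.0, -0.0, -0.2]
grip_width: 0.0512
grasp_force: 0.0
```

>>> send_rows:
  steps: ".2 .0023 .0334 0 0 0 .0766;.2 .0023 .0334 0 0 0 .0766;.2 .0023 .0334 0 0 0 .0766;.2 .0023 .0334 0 0 0 .0766;.2 .0023 .0334 0 0 0 .0766"

```text
clock: 36.9
eef_pos: [0.4342, 0.0798, 0.2313]
tool_rot: [-0.048, 0.974, 0.014, 0.222]
ft_force: [0.7, -0.3, -0.0]
grip_width: 0.0511
grasp_force: 0.0
```

>>> send_rows:
  steps: ".2 .0023 .0334 0 0 0 .0766;.2 .0023 .0334 0 0 0 .0766;.2 .0023 .0334 0 0 0 .0766;.2 .0023 .0334 0 0 0 .0766;.2 .0023 .0334 0 0 0 .0766"

```text
clock: 37.32
eef_pos: [0.4459, 0.2468, 0.2312]
tool_rot: [-0.232, 0.947, 0.056, 0.215]
ft_force: [1.0, -0.5, -0.1]
grip_width: 0.0511
grasp_force: 0.0
```

>>> send_rows:
  steps: ".2 .0023 .0334 0 0 0 .0766;.2 .0023 .0334 0 0 0 .0766;.2 .0023 .0334 0 0 0 .0766;.2 0 0 0 -.03 .035 0;.2 0 0 0 -.03 .035 0"

```text
clock: 37.73
eef_pos: [0.4527, 0.3463, 0.2304]
tool_rot: [-0.342, 0.923, 0.063, 0.163]
ft_force: [-1.1, -0.3, 0.4]
grip_width: 0.0515
grasp_force: 0.0
```

>>> send_rows:
  steps: ".2 0 0 0 0 0 0;.2 0 0 0 0 0 0;.2 0 0 0 0 0 0;.2 0 0 0 0 0 0;.2 0 0 0 0 0 0"

```text
clock: 38.15
eef_pos: [0.4528, 0.3453, 0.2319]
tool_rot: [-0.34, 0.924, 0.064, 0.164]
ft_force: [0.4, -0.9, -1.0]
grip_width: 0.0511
grasp_force: 0.0
```

```bash
python3 t.py; python3 g.py
```

```text
q [ 0.64  0.11 -0.21  0.89  0.03 -0.07] p [0.4528 0.3453 0.2319] h,n 0.5681 -0.0395 z [ 0.26   0.23  -0.938] tilt 20.3 zyaw 41.4 grasp h,n,z 0.5615 -0.0395 0.2498 gxy [0.4479 0.3409 0.2498] f [ 0.4 -0.9 -1. ]
t 38.15 q [ 0.64  0.11 -0.21  0.89  0.03 -0.07] p [0.4528 0.3453 0.2319] toolx -139.6
blob [ 309  102   27  106 1773]
[0.459  0.3527 0.0674] tilt 37.2 yaw 41.5
 z 0.04 n -0.0435 -0.0321 mid -0.0378 h min(ridge) 0.5527
 z 0.05 n -0.0437 -0.0324 mid -0.0381 h min(ridge) 0.5608
 z 0.06 n -0.0438 -0.0319 mid -0.0379 h min(ridge) 0.5692
 z 0.07 n -0.0479 -0.0283 mid -0.0381 h min(ridge) 0.5775
 z 0.08 n -0.0479 -0.0278 mid -0.0378 h min(ridge) 0.5815
 z 0.09 n -0.0473 -0.0281 mid -0.0377 h min(ridge) 0.5896
blob [349 194  18  46 467]
[0.4811 0.4115 0.065 ] tilt 0.1 yaw 111.6
 z 0.04 n -0.0123 -0.0029 mid -0.0076 h min(ridge) 0.6315
 z 0.05 n -0.0126 -0.003 mid -0.0078 h min(ridge) 0.6314
 z 0.06 n -0.0127 -0.0028 mid -0.0078 h min(ridge) 0.6317
 z 0.07 n -0.0127 -0.003 mid -0.0078 h min(ridge) 0.6315
 z 0.08 n -0.0126 -0.0032 mid -0.0079 h min(ridge) 0.6316
 z 0.09 n -0.0126 -0.0032 mid -0.0079 h min(ridge) 0.6313
```

>>> send_rows:
  steps: ".1 -.001 .0011 -.025 0 0 0;.1 0 0 -.024 0 0 0;.1 .0062 .0054 -.0226 0 0 0;.1 .0062 .0054 -.0226 0 0 0;.1 .0062 .0054 -.0226 0 0 0"

```text
clock: 38.62
eef_pos: [0.471, 0.3634, 0.1149]
tool_rot: [-0.341, 0.923, 0.064, 0.165]
ft_force: [-0.0, -0.1, 0.6]
grip_width: 0.047
grasp_force: 0.0
```

>>> send_rows:
  steps: ".1 .0062 .0054 -.0226 0 0 0;.1 .0062 .0054 -.0216 0 0 0;.1 0 0 0 0 0 0;.1 0 0 0 0 0 0;.1 0 0 0 0 0 0"

```text
clock: 39.03
eef_pos: [0.4834, 0.3743, 0.0722]
tool_rot: [-0.341, 0.923, 0.064, 0.165]
ft_force: [0.2, -0.1, 0.4]
grip_width: 0.0467
grasp_force: 0.0
```

```bash
python3 t.py
```

```text
q [ 0.65  0.35 -0.36  0.5   0.03 -0.06] p [0.4834 0.3743 0.0722] h,n 0.6102 -0.0379 z [ 0.261  0.23  -0.938] tilt 20.4 zyaw 41.5 grasp h,n,z 0.6036 -0.0379 0.09 gxy [0.4785 0.3699 0.09  ] f [ 0.2 -0.1  0.4]
```

>>> send_rows:
  steps: "-1 0 0 0 0 0 0;-1 0 0 0 0 0 0;-1 0 0 0 0 0 0;-1 0 0 0 0 0 0;-1 0 0 0 0 0 0"

```text
clock: 39.45
eef_pos: [0.4841, 0.3746, 0.0732]
tool_rot: [-0.341, 0.923, 0.064, 0.166]
ft_force: [-2.2, -2.3, 6.6]
grip_width: 0.0179
grasp_force: 58.5
```

>>> send_rows:
  steps: "-1 0 0 .01 0 0 0;-1 0 0 .02 0 0 0;-1 0 0 .03 0 0 0;-1 0 0 .03 0 0 0;-1 0 0 .03 0 0 0"

```text
clock: 39.87
eef_pos: [0.4821, 0.3735, 0.1915]
tool_rot: [-0.341, 0.924, 0.064, 0.163]
ft_force: [0.8, 0.3, -2.8]
grip_width: 0.0182
grasp_force: 58.6
```

>>> send_rows:
  steps: "-1 0 0 .01 .066 -.075 0;-1 0 0 .01 .066 -.075 0;-1 0 0 .01 .066 -.075 0;-1 0 0 .01 .066 -.075 0;-1 0 0 .01 .066 -.075 0"

```text
clock: 40.28
eef_pos: [0.4821, 0.3735, 0.2418]
tool_rot: [-0.315, 0.853, 0.15, 0.388]
ft_force: [0.7, 0.9, -2.8]
grip_width: 0.0184
grasp_force: 58.7
```

>>> send_rows:
  steps: "-1 0 0 0 .066 -.075 0;-1 0 0 0 .066 -.075 0;-1 0 0 0 .018 -.02 0;-1 0 0 0 0 0 0;-1 0 0 0 0 0 0"

```text
clock: 40.7
eef_pos: [0.483, 0.3741, 0.239]
tool_rot: [-0.299, 0.812, 0.181, 0.467]
ft_force: [-0.4, 1.3, -2.0]
grip_width: 0.0185
grasp_force: 58.7
```

```bash
python3 t.py
```

```text
q [ 0.61  0.   -0.86 -0.34  0.1  -0.04] p [0.483  0.3741 0.239 ] h,n 0.6098 -0.0377 z [ 0.65   0.574 -0.498] tilt 60.2 zyaw 41.4 grasp h,n,z 0.5933 -0.0378 0.2484 gxy [0.4707 0.3632 0.2484] f [-0.4  1.3 -2. ]
```

>>> send_rows:
  steps: "-1 .0034 -.0328 0 0 0 -.0623;-1 .0034 -.0328 0 0 0 -.0623;-1 .0034 -.0328 0 0 0 -.0623;-1 .0034 -.0328 0 0 0 -.0623;-1 .0034 -.0328 0 0 0 -.0623"

```text
clock: 41.12
eef_pos: [0.5016, 0.2099, 0.242]
tool_rot: [-0.169, 0.848, 0.106, 0.492]
ft_force: [0.5, 0.8, -1.8]
grip_width: 0.0183
grasp_force: 58.9
```

>>> send_rows:
  steps: "-1 .0034 -.0328 0 0 0 -.0623;-1 .0034 -.0328 0 0 0 -.0623;-1 .0034 -.0328 0 0 0 -.0623;-1 .0034 -.0328 0 0 0 -.0623;-1 .0034 -.0328 0 0 0 -.0623"

```text
clock: 41.53
eef_pos: [0.5188, 0.0454, 0.2424]
tool_rot: [-0.035, 0.863, 0.028, 0.503]
ft_force: [0.5, -0.2, -1.4]
grip_width: 0.0182
grasp_force: 59.0
```

>>> send_rows:
  steps: "-1 .0034 -.0328 0 0 0 -.0623;-1 .0034 -.0328 0 0 0 -.0623;-1 .0034 -.0328 0 0 0 -.0623;-1 .0034 -.0328 0 0 0 -.0623;-1 .0034 -.0328 0 0 0 -.0623"

```text
clock: 41.95
eef_pos: [0.5358, -0.1192, 0.2423]
tool_rot: [0.099, 0.858, -0.05, 0.501]
ft_force: [0.7, 0.6, -1.7]
grip_width: 0.0181
grasp_force: 59.0
```

>>> send_rows:
  steps: "-1 .0034 -.0328 0 0 0 -.0623;-1 .0034 -.0328 0 0 0 -.0623;-1 .0034 -.0328 0 0 0 -.0623;-1 .0034 -.0328 0 0 0 -.0623;-1 .0034 -.0328 0 0 0 -.0623"

```text
clock: 42.37
eef_pos: [0.5528, -0.2834, 0.2421]
tool_rot: [0.231, 0.833, -0.127, 0.487]
ft_force: [0.6, 0.4, -1.6]
grip_width: 0.0184
grasp_force: 59.0
```

>>> send_rows:
  steps: "-1 0 0 0 0 0 0;-1 0 0 0 0 0 0;-1 0 0 0 0 0 0;-1 0 0 0 0 0 0;-1 0 0 0 0 0 0"

```text
clock: 42.78
eef_pos: [0.5518, -0.2805, 0.2406]
tool_rot: [0.23, 0.833, -0.126, 0.487]
ft_force: [0.3, 0.4, -1.8]
grip_width: 0.0181
grasp_force: 59.1
```

```bash
python3 t.py; python3 s.py
```

```text
q [-0.43  0.02 -0.85 -0.35 -0.08  0.06] p [ 0.5518 -0.2805  0.2406] h,n 0.2294 -0.5749 z [ 0.753 -0.433 -0.495] tilt 60.3 zyaw -29.9 grasp h,n,z 0.2241 -0.5592 0.25 gxy [ 0.5375 -0.2722  0.25  ] f [ 0.3  0.4 -1.8]
grasp [ 0.5375 -0.2722  0.25  ] tilt 60.3
z 0.15 axis~ [ 0.5389 -0.2725] rel [ 0.0015 -0.0003] 17
z 0.165 axis~ [ 0.5388 -0.2713] rel [0.0013 0.0009] 18
z 0.18 axis~ [ 0.539 -0.272] rel [0.0015 0.0003] 21
z 0.195 axis~ [ 0.5379 -0.2716] rel [0.0004 0.0006] 17
z 0.21 axis~ [ 0.5377 -0.2721] rel [0.0002 0.0001] 15
```

>>> send_rows:
  steps: "-1 -.002 -.0013 -.02 0 0 0;-1 0 0 -.025 0 0 0;-1 0 0 -.015 0 0 0;-1 0 0 -.01 0 0 0;-1 0 0 0 0 0 0"

```text
clock: 43.25
eef_pos: [0.5484, -0.2813, 0.1669]
tool_rot: [0.23, 0.835, -0.125, 0.484]
ft_force: [-0.6, 1.0, -2.2]
grip_width: 0.0182
grasp_force: 59.3
```

>>> send_rows:
  steps: "-1 0 0 -.01 0 0 0;-1 0 0 -.01 0 0 0;-1 0 0 -.01 0 0 0;-1 0 0 0 0 0 0;-1 0 0 0 0 0 0"

```text
clock: 43.67
eef_pos: [0.5501, -0.2824, 0.1408]
tool_rot: [0.23, 0.833, -0.126, 0.487]
ft_force: [-0.8, -0.5, -0.5]
grip_width: 0.0183
grasp_force: 59.3
```

>>> send_rows:
  steps: "-1 0 0 -.008 0 0 0;-1 0 0 -.008 0 0 0;-1 0 0 -.006 0 0 0;-1 0 0 -.005 0 0 0;-1 0 0 0 0 0 0"

```text
clock: 44.08
eef_pos: [0.5501, -0.2826, 0.1136]
tool_rot: [0.23, 0.833, -0.126, 0.487]
ft_force: [-0.3, 0.5, -2.5]
grip_width: 0.0184
grasp_force: 59.3
```

>>> send_rows:
  steps: "-1 0 0 -.002 0 0 0;-1 0 0 -.002 0 0 0;-1 0 0 -.001 0 0 0;-1 0 0 0 0 0 0;-1 0 0 0 0 0 0"

```text
clock: 44.5
eef_pos: [0.551, -0.2832, 0.1106]
tool_rot: [0.23, 0.832, -0.127, 0.489]
ft_force: [-1.2, -0.2, 5.2]
grip_width: 0.0182
grasp_force: 59.4
```

```bash
python3 t.py
```

```text
q [-0.44  0.41 -1.   -0.89 -0.07  0.06] p [ 0.551  -0.2832  0.1106] h,n 0.227 -0.5764 z [ 0.755 -0.435 -0.491] tilt 60.6 zyaw -30.0 grasp h,n,z 0.2217 -0.5607 0.1199 gxy [ 0.5366 -0.2749  0.1199] f [-1.2 -0.2  5.2]
```

>>> send_rows:
  steps: ".2 0 0 0 0 0 0;.2 0 0 0 0 0 0;.2 0 0 0 0 0 0;.2 -.015 .0086 .01 0 0 0;.2 -.0226 .013 .0147 0 0 0"

```text
clock: 44.92
eef_pos: [0.513, -0.2615, 0.1325]
tool_rot: [0.23, 0.833, -0.126, 0.486]
ft_force: [0.9, -0.5, 1.3]
grip_width: 0.0513
grasp_force: 0.0
```

>>> send_rows:
  steps: ".2 -.0226 .013 .0147 0 0 0;.2 -.0226 .013 .0147 0 0 0;.2 -.02 .011 .02 .05 .087 0;.2 -.02 .01 .02 .05 .087 0;.2 -.02 .01 .02 .05 .087 0"

```text
clock: 45.33
eef_pos: [0.4556, -0.2269, 0.2035]
tool_rot: [0.242, 0.876, -0.106, 0.404]
ft_force: [2.0, -0.4, 0.2]
grip_width: 0.051
grasp_force: 0.0
```

>>> send_rows:
  steps: ".2 -.02 0 .01 0 0 0;.2 -.02 0 .01 0 0 0;.2 0 0 0 0 0 0;.2 0 0 0 0 0 0;.2 0 0 0 0 0 0"

```text
clock: 45.75
eef_pos: [0.4176, -0.228, 0.2237]
tool_rot: [0.242, 0.875, -0.106, 0.406]
ft_force: [-0.2, 0.9, -0.5]
grip_width: 0.0513
grasp_force: 0.0
```

```bash
python3 t.py; python3 - <<'E'
from h import *
f,D,K,M=cam("top"); X=cloud(D,K,M); g,D2,K2,M2=cam("side"); X2=cloud(D2,K2,M2)
m=(abs(X[...,0]-.6)<.03)&(X[...,1]<.06)&(X[...,1]>-.07)&(X[...,2]>.04); print("cover",np.polyfit(X[m][:,1],X[m][:,2],1))
for c in((.5355,-.273),(.453,-.385)):
    for z in (.09,.12,.14,.165):
        s=X2[(np.hypot(X2[...,0]-c[0],X2[...,1]-c[1])<.03)&(abs(X2[...,2]-z)<.008)]
        print(c,z,s.mean(0).round(4),s[:,2].max().round(3),len(s))
cv2.imwrite("pics/fin.png",cv2.hconcat([cv2.resize(f[100:340,180:500],(400,300)),cv2.resize(g[140:320,190:430],(400,300))])[:,:,::-1])
E
```

```text
q [-0.47 -0.32 -0.95  0.08 -0.04  0.05] p [ 0.4176 -0.228   0.2237] h,n 0.1633 -0.4469 z [ 0.659 -0.383 -0.647] tilt 49.7 zyaw -30.1 grasp h,n,z 0.1587 -0.4332 0.236 gxy [ 0.4051 -0.2207  0.236 ] f [-0.2  0.9 -0.5]
cover [-0.00251861  0.05568019]
(0.5355, -0.273) 0.09 [ 0.5363 -0.2683  0.0922] 0.098 21
(0.5355, -0.273) 0.12 [ 0.5366 -0.2667  0.1197] 0.127 32
(0.5355, -0.273) 0.14 [ 0.5365 -0.2659  0.1399] 0.148 33
(0.5355, -0.273) 0.165 [ 0.5364 -0.2692  0.166 ] 0.173 45
(0.453, -0.385) 0.09 [ 0.4531 -0.3788  0.0908] 0.098 22
(0.453, -0.385) 0.12 [ 0.4455 -0.3778  0.1169] 0.118 3<stdin>:7: RuntimeWarning: Mean of empty slice.
  ret = um.true_divide(
Traceback (most recent call last):
ValueError: zero-size array to reduction operation maximum which has no identity
```

>>> send_rows:
  steps: ".2 -.02 .03 .02 0 0 0;.2 -.01 .035 .01 0 0 0;.2 0 .035 0 0 0 0;.2 0 .035 0 0 0 0;.2 0 .03 0 0 0 0"

```text
clock: 46.27
eef_pos: [0.3878, -0.0694, 0.2536]
tool_rot: [0.242, 0.875, -0.106, 0.406]
ft_force: [-0.1, 0.1, 0.1]
grip_width: 0.0512
grasp_force: 0.0
```

>>> send_rows:
  steps: ".2 0 0 0 0 0 0;.2 0 0 0 0 0 0;.2 0 0 0 0 0 0;.2 0 0 0 0 0 0;.2 0 0 0 0 0 0"

```text
clock: 46.68
eef_pos: [0.3874, -0.0729, 0.2528]
tool_rot: [0.244, 0.875, -0.108, 0.405]
ft_force: [-0.5, -0.7, 0.2]
grip_width: 0.0514
grasp_force: 0.0
```

```bash
python3 - <<'E'
from h import *
f,D,K,M=cam("top"); X=cloud(D,K,M); g,D2,K2,M2=cam("side"); X2=cloud(D2,K2,M2)
m=(abs(X[...,0]-.6)<.03)&(X[...,1]<.06)&(X[...,1]>-.07)&(X[...,2]>.04); print("cover",np.polyfit(X[m][:,1],X[m][:,2],1))
for c in((.5355,-.273),(.453,-.385)):
    for z in (.09,.12,.14,.165):
        s=X2[(np.hypot(X2[...,0]-c[0],X2[...,1]-c[1])<.03)&(abs(X2[...,2]-z)<.008)]
        if len(s): print(c,z,s.mean(0).round(4),s[:,2].max().round(3),len(s))
cv2.imwrite("pics/fin.png",cv2.hconcat([cv2.resize(f[100:340,180:500],(400,300)),cv2.resize(g[140:320,190:430],(400,300))])[:,:,::-1])
E
```

```text
cover [-0.0019043   0.05579208]
(0.5355, -0.273) 0.09 [ 0.535  -0.2682  0.0906] 0.098 17
(0.5355, -0.273) 0.12 [ 0.5344 -0.2677  0.1195] 0.126 33
(0.5355, -0.273) 0.14 [ 0.5339 -0.2666  0.1393] 0.147 35
(0.5355, -0.273) 0.165 [ 0.535  -0.2685  0.1658] 0.173 48
(0.453, -0.385) 0.09 [ 0.4534 -0.3797  0.0903] 0.098 16
(0.453, -0.385) 0.12 [ 0.4518 -0.3777  0.1204] 0.127 27
(0.453, -0.385) 0.14 [ 0.4521 -0.3778  0.1405] 0.148 37
(0.453, -0.385) 0.165 [ 0.4526 -0.379   0.1653] 0.172 38
```

View pics/fin.png

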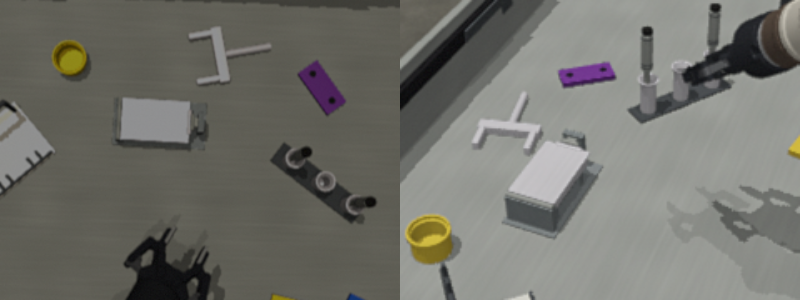

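Both punches stand upright in the two outer cups, tips about 171 mm up. The cover is shut level with the plates inside, and the bystanders have not moved. I'm handing in.

```bash
python3 -c "
from workcell import *
print(job_done())"
```

```text
the job is handed in; nothing more can be done
None
```

The job is handed in, with no verdict shown: both punches found in the rest stand upright in the outer cups, the three shim plates are stacked on the pad under the shut cover, the pipe cap and bolt puller look unmoved in the last picture, and the gripper is open and clear of everything.

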